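Change the plate in the laser-marking fixture by its edges

TASK

Change over the plate in the marking fixture: lift the marked plate out and set it down gently, fully seated, in the empty cradle; then seat the plain blank in the fixture in its place, and swing the hold-down frame over it and press until it snaps fully shut past the catch. Hold both plates by their edges only and let nothing touch their faces, do not drop them, and leave everything else where it is.

Things in the scene. Friction and masses are not known exactly. Their poses are not given: they have to be found in the camera images.
- fixture: dark steel marking fixture fixed to the bench, base 203 x 96 x 15 mm (x -108 to +95), the one with a hinged frame. Origin at table height under the middle of its nest, z up. The hinge runs along y at x +84, height 69 mm; a catch post stands at x -86 to -103, y +17 to +43, 88 mm high
- fixture_nest (a point): where the middle of a seated plate's underside rests: 55 mm above the fixture's origin, same axes. Plates lie level on two end ledges, long side along x. Eight 10 mm pins with conical tips leave about 2 mm play: at x +-62, y +-16 past its ends and x +-42, y +-37 beside its long sides; tips 13 mm above the ledges. Free for fingers beside the middle of its long sides
- frame (a joint): hinge angle of the fixture's hold-down frame: 0 shut (level over the nest), 1.6 to 2.0 standing open at the fixture's +x side; the axis is the fixture's +y. Stiff: it stays where it is left. A sprung catch stops it at about 0.09; some 10 to 15 N on the tab snaps it past
- frame_hinge (a point): on the hinge axis, middle of the frame's rear edge; local -x points along the frame to its tab, local z is the normal of its outer (upper when shut) surface
- frame_tab (a point): middle of the black press tab (28 x 52 x 8 mm) on the frame's free end, on its outer (upper when shut) surface: 170 mm from the hinge, 16 mm to -y of the middle. The frame is steel, 92 mm wide, 8 mm thick (local z 0 to 8 mm), window 104 x 68 mm; four pads inside hold the plate by its short-end rims
- marked: aluminium plate 110 mm (x) x 60 mm (y), rim 5 mm thick, about 0.1 kg; origin at the centre of the rim's underside. Its faces (see marked_face) stand 0.5 mm proud; the finished one: dark border, squares and bars marked on top. Starts seated in the fixture
- blank: aluminium plate 110 mm (x) x 60 mm (y), rim 5 mm thick, about 0.1 kg; origin at the centre of the rim's underside. Its faces (see blank_face) stand 0.5 mm proud; the unmarked one, faces plain. Starts in one of the cradles
- marked_face: the two large faces of the marked plate, 92 x 52 mm, top and bottom, set in 9 mm from the short edges and 4 mm from the long edges; fixed to the plate, same origin and axes. Nothing may touch them
- blank_face: the two large faces of the blank plate, 92 x 52 mm, top and bottom, set in 9 mm from the short edges and 4 mm from the long edges; fixed to the plate, same origin and axes. Nothing may touch them
- bezel: aluminium window bezel, a bare rectangular frame 110 x 60 x 5 mm with an 82 x 34 mm opening; lies in the third cradle and stays there; origin at the centre of its underside
- cradle_a: cradle fixed to the bench that holds the plain blank at the start: base 160 x 92 x 10 mm. Origin at table height under its middle, z up; ledge tops (plate undersides) 35 mm above it. Its ledges and pins are laid out as in the fixture's nest; no frame
- cradle_b: the cradle that is empty at the start; same make and sizes as cradle_a, ledge tops 35 mm above its origin
- cradle_c: the cradle that holds the bezel; same make and sizes as cradle_a
- cleaner: slim white bottle with black cap, 30 mm diameter, 120 mm tall, stands upright; origin under its centre. Bystander
- bar_end: steel round bar offcut, 24 mm diameter, 75 mm tall, stands upright; origin under its centre. Bystander
- set_pin: dark steel headed setting pin, 26 mm diameter, 70 mm tall, stands upright; origin under its centre. Bystander
- driver: screwdriver lying flat, 180 mm long along its x; origin under its middle. Bystander
- spanner: spanner lying flat, 170 mm long along its x; origin under its middle. Bystander
- bracket: black angle bracket, 70 x 60 mm foot, 56 mm tall; origin under its centre. Bystander
- vblock: dark steel block 60 x 50 x 45 mm; origin under its centre. Bystander
- jar: glass jar, 60 mm diameter, 80 mm tall; origin under its centre. Bystander
Not all that is in view belongs to the job. What is shaped like the fixture but green is not meant.

How it is judged:
By the outcome, as a careful person would: the job done as asked, in the order asked, and still so for the second after the job is handed in, with the robot touching nothing.
It also fails if it takes over 72 s, if anything falls off the work surface, if the arm or the gripper's body presses on something with over 40 N, if the wrist force passes 120 N, or if a joint passes its speed limit or range.

ROBOT

A 7-joint arm with a two-finger parallel gripper is mounted at the origin on the work surface. World frame = base frame: x ahead of the robot, y to its left, z up, the work surface at z = 0. Lengths are in m, angles in rad, forces in N, time in s.
With the tool pointing down it reaches from about 0.425 to 0.975 m from the base axis. Payload 16.7 kg.
Tool frame: the origin (TCP) lies at the very end of the fingers, on their centre line; the grasp point (between the pads) lies ctrl.grip_point_offset behind it (ctrl.grip_point_offset is the distance from the TCP to the grasp point, in m); z points along the fingers, y is the line along which they close (so a half turn about z gives the same grasp; the last joint's range is limited). The gripper opens to 85 mm and grips with 20 to 120 N. Pads are 22 mm wide; open, the fingers measure 114 mm over their backs; the gripper's body (76 mm by 85 mm) begins 54 mm behind the grasp point. The pads swing forward as they close: fully open they stand 13 mm farther back than shut.
Start: joints at [-1.365, 0.426, 0.074, 1.606, -0.034, 1.111, -0.067], TCP at [0.235, 0.633, 0.231] pointing down, gripper open.
Joint ranges: [-2.85, 2.85], [-0.5, 2.14], [-1.23, 1.37], [0.21, 2.46], [-1.02, 4.16], [0.16, 2.05], [-2.73, 2.73]. Speed limits (rad/s): [1.89, 1.89, 2.39, 2.39, 3.01, 3.01, 3.01].

INTERFACE

Orientations are given as a unit quaternion [x, y, z, w].
In Python, from plant import ctrl, cams gives the robot as it stands. The module is installed in compiled form; this text tells all that it offers.
- The arm moves only by the tool drive_tool, never from a script. Its argument "plan" is a list of rows, each a list of 2 entries, a list of its own where there are three numbers: the shift along the tool's x, y, z normalised to -1 to 1, where 1 is 500 mm, then the turn, a rotation vector about the tool's x, y, z normalised to -1 to 1, where 1 is 90 degrees. A call has 1 to 5 rows; each row is the pose to reach, as a shift and turn from the pose commanded when the call began, along the tool's axes at that moment; what a row does not reach only later rows make up. A row lasts 1/12 s, in which the tool goes at most 41.7 mm and 7.16 degrees, less where a joint would pass 70% of its speed; a pose out of reach is approached as far as the arm can. A call with a number of a shift or a turn outside -1 to 1 is refused whole. A call with a gripper value outside its range is refused whole. "grip" is the closure, from 0 (fully open) to 1 (shut), set as the call begins (left out, the last holds). The fingers move at their own pace and stop on an object; "squeeze" is the grip in N (left out, the last holds). Time passes only in rows, so rows that repeat a pose let the fingers close. It gives the time, the measured TCP pose, the force, the opening and the grip force at its end, in the units of the state.
- ctrl.read_state(): the state, without advancing time (a new reading comes with each control period).
- cams.camera(name): name is "scene" or "side" or "wrist"; returns a dict with "image" (480x640x3 uint8, blue, green, red), "depth" (480x640 float32, m along the optical axis (not along the pixel's ray), 0 where there is no reading), "camera_matrix" (3x3 intrinsics, pixels), "distortion" ([k1, k2, p1, p2, k3] as OpenCV has them; the pictures are not rectified), "position" and "attitude" of the camera in the world. Camera axes: x right, y up, looking along -z (the intrinsics and any distortion apply to the point x, -y, -z); pixel columns grow to the right and rows downward; lengths in m; the calibration is good to about 2 mm. A picture is of the moment at which its call begins.
- ctrl.job_done(): hands the job in; it is judged then, once.
The state is a dict: "t": time; "q": joint angles; "joint_vel": joint speeds; "joint_efforts": joint torques, N m; "position": TCP position; "eef_rot": TCP orientation; "contact_force": force on the tool from outside, world axes, zero at the start; "ft_torque": the same for the moment, N m; "finger_gap": opening from 0.0 (shut) to 1.0 (fully open); "finger_force": force on a finger pad.
Only numpy, scipy, OpenCV 4.12 (cv2) and the standard library are available. Lean on these libraries where they do the work, as an engineer would, in place of code of your own. Each camera call takes 0.05 s, during which the arm holds its last target. There are 200 camera calls.

## Working session

There is one attempt and no reset: what is moved stays moved. The work goes in short steps, Python scripts to look and compute and a tool call to move; the robot and the scene stay as the last step left them, time stands still between calls to the robot, and variables do not carry over. Pictures are saved under pics/ and viewed, at most 10 in all, crops included, and the job is handed in when it is done.

Besides the shell and the picture viewer there is one more tool, called after "Request:" as a command line: name --argument value ..., lists and objects as JSON in quotes. drive_tool: Moves the arm, as the interface text tells. Scaled input: -1 to 1 covers 500 mm each way for a shift and 90 degrees each way for a turn. Its arguments: {"type":"object","properties":{"plan":{"type":"array","items":{"type":"array"}},"grip":{"type":"number"},"squeeze":{"type":"number"}},"required":["plan"]}

```bash
mkdir -p pics; ls; python3 - <<'E'
from plant import ctrl,cams
import cv2,numpy as np
s=ctrl.read_state();print(s, ctrl.grip_point_offset)
for n in("scene","side"):
    c=cams.camera(n);cv2.imwrite(f"pics/{n}0.png",c["image"]);np.savez(f"pics/{n}0.npz",**c)
    print(n,c["camera_matrix"],c["distortion"],c["position"],c["attitude"])
E
```

```text
pics
{'t': 0.0, 'q': array([-1.36449454,  0.4267299 ,  0.07385315,  1.6066107 , -0.03412386,
        1.11084001, -0.0671191 ]), 'joint_vel': array([ 0.00138372, -0.00044311,  0.0004958 , -0.00052266, -0.0018421 ,
       -0.00055915, -0.00165467]), 'joint_efforts': array([ 8.08789046e-04, -9.49835014e+01,  3.76150444e+00, -4.63505888e+01,
        1.94513885e-02,  1.01930639e-02,  1.51083054e-04]), 'position': array([0.23500611, 0.6323173 , 0.23061045]), 'eef_rot': array([ 1.76995216e-01,  9.84211488e-01, -6.59503682e-04, -7.92192085e-05]), 'contact_force': array([0.26098732, 0.39934655, 0.32710616]), 'ft_torque': array([ 0.0189825 ,  0.00664283, -0.03074404]), 'finger_force': 0.0, 'finger_gap': 1.000854552262371} 0.0187
scene [[502.38380104   0.         318.28973918]
 [  0.         502.38380104 239.55091124]
 [  0.           0.           1.        ]] [-0.01357588  0.          0.          0.          0.        ] [ 1.2144374  -0.10691848  1.04673175] [0.26075161 0.22796353 0.63535163 0.69019529]
side [[494.59668661   0.         315.9816203 ]
 [  0.         494.59668661 240.54474782]
 [  0.           0.           1.        ]] [-0.12167455  0.          0.          0.          0.        ] [ 0.02048536 -0.94150254  0.86266899] [ 0.440103   -0.08265019 -0.16533307  0.87871683]
```

View pics/scene0.png

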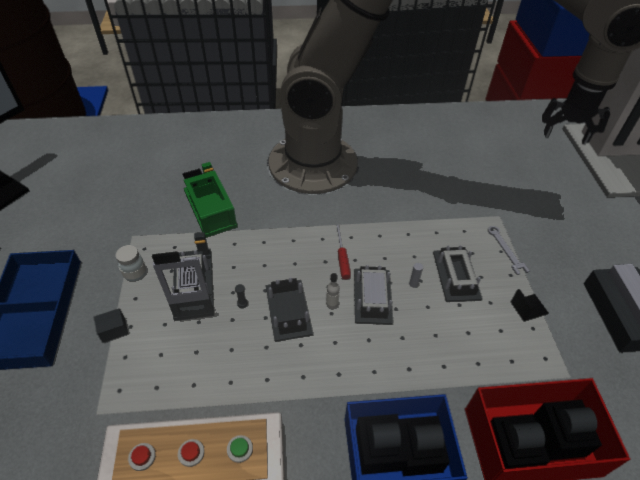

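View pics/side0.png

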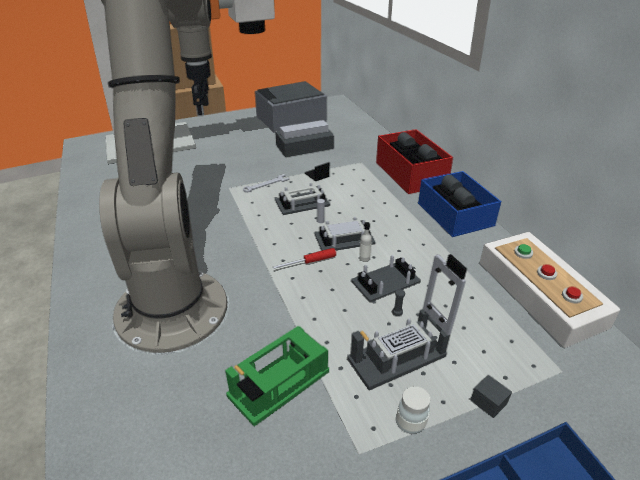

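The scene picture shows two fixture-like items: the dark steel one (190,275), with a dark frame standing open, and the green one (209,200), which is the decoy. The cradles are empty at (290,306), blank at (374,293) and bezel at (459,272). The catch post (200,240) is towards the robot, so fixture +x is roughly world +x. Next I take rough positions from depth.

```bash
cat > h.py <<'E'
import numpy as np,cv2
from scipy.spatial.transform import Rotation as R
def load(n): return dict(np.load(f"pics/{n}.npz"))
def ray(c,uv):
    p=cv2.undistortPoints(np.array(uv,float).reshape(-1,1,2),c["camera_matrix"],c["distortion"]).reshape(-1,2)
    return R.from_quat(c["attitude"]).apply(np.c_[p[:,0],-p[:,1],-np.ones(len(p))])
def dep(c,uv):
    d=np.array([c["depth"][int(v),int(u)] for u,v in uv]);return c["position"]+ray(c,uv)*d[:,None]
def atz(c,uv,z):
    r=ray(c,uv);return c["position"]+r*((z-c["position"][2])/r[:,2])[:,None]
def proj(c,P):
    p=R.from_quat(c["attitude"]).inv().apply(np.asarray(P)-c["position"])*[1,-1,-1]
    return cv2.projectPoints(p,np.zeros(3),np.zeros(3),c["camera_matrix"],c["distortion"])[0].reshape(-1,2)
def tri(cs,uvs):
    A=np.zeros((3,3));b=np.zeros(3)
    for c,uv in zip(cs,uvs):
        r=ray(c,[uv])[0];r/=np.linalg.norm(r);M=np.eye(3)-np.outer(r,r);A+=M;b+=M@c["position"]
    return np.linalg.solve(A,b)
def crop(c,x0,y0,w,h,k,name):
    cv2.imwrite(name,cv2.resize(c["image"][y0:y0+h,x0:x0+w],None,fx=k,fy=k,interpolation=cv2.INTER_CUBIC))
def snap(n,name):
    from plant import cams
    c=cams.camera(n);np.savez(f"pics/{name}.npz",**c);cv2.imwrite(f"pics/{name}.png",c["image"]);return c
E
python3 - <<'E'
from h import *
np.set_printoptions(precision=4,suppress=True)
c=load("scene0");print(dep(c,[(190,275),(166,258),(200,240),(209,200),(290,306),(374,293),(459,265),(332,297),(416,275),(241,298),(130,262)]))
c=load("side0");print(dep(c,[(402,341),(456,265),(388,280),(346,230)]))
from plant import cams
w=snap("wrist","w0");from plant import ctrl;s=ctrl.read_state()
Rt=R.from_quat(s["eef_rot"]);print(Rt.as_matrix(),Rt.inv().apply(w["position"]-s["position"]),(Rt.inv()*R.from_quat(w["attitude"])).as_matrix(),w["camera_matrix"],w["distortion"])
E
```

```text
[[ 0.4651 -0.3363  0.0598]
 [ 0.5539 -0.3466  0.2388]
 [ 0.3751 -0.3141  0.0835]
 [ 0.1655 -0.3125  0.0159]
 [ 0.5394 -0.0987  0.0085]
 [ 0.54    0.1052  0.0422]
 [ 0.447   0.3496  0.0084]
 [ 0.5483  0.0019  0.0492]
 [ 0.5012  0.2156  0.0514]
 [ 0.5271 -0.2147  0.0384]
 [ 0.4216 -0.4832  0.0696]]
[[ 0.4504 -0.3453  0.0617]
 [ 0.5465 -0.35    0.2474]
 [ 0.5452 -0.1107  0.013 ]
 [ 0.516   0.0945  0.0435]]
[[-0.9374  0.3484 -0.0003]
 [ 0.3484  0.9374 -0.0009]
 [-0.     -0.001  -1.    ]] [ 0.0831  0.0007 -0.1434] [[ 0.      0.9489  0.3155]
 [ 1.     -0.0005  0.0015]
 [ 0.0016  0.3155 -0.9489]] [[350.2936   0.     313.8639]
 [  0.     350.2936 240.6755]
 [  0.       0.       1.    ]] [-0.0462  0.      0.      0.      0.    ]
```

Request:
drive_tool --plan '[[[-0.058,-0.054,-0.02],[0,0,-0.045]],[[-0.116,-0.108,-0.04],[0,0,-0.09]],[[-0.174,-0.162,-0.06],[0,0,-0.135]],[[-0.232,-0.216,-0.08],[0,0,-0.18]],[[-0.29,-0.27,-0.1],[0,0,-0.225]]]'

```text
t: 0.57
position: [0.3245, 0.4537, 0.2815]
eef_rot: [-0.001, 1.0, -0.0, -0.0]
contact_force: [1.4, 1.1, 0.7]
finger_gap: 1.002
finger_force: 0.0
```

Request:
drive_tool --plan '[[[-0.036,-0.067,0],[0,0,0]],[[-0.072,-0.134,0],[0,0,0]],[[-0.108,-0.2,0],[0,0,0]],[[-0.144,-0.267,0],[0,0,0]],[[-0.18,-0.334,0],[0,0,0]]]'

```text
t: 0.98
position: [0.4141, 0.2865, 0.2814]
eef_rot: [0.001, 1.0, 0.0, -0.0]
contact_force: [1.8, 0.8, -0.3]
finger_gap: 0.998
finger_force: 0.0
```

Request:
drive_tool --plan '[[[-0.036,-0.067,0],[0,0,0]],[[-0.072,-0.134,0],[0,0,0]],[[-0.108,-0.2,0],[0,0,0]],[[-0.144,-0.267,0],[0,0,0]],[[-0.18,-0.334,0],[0,0,0]]]'

```text
t: 1.4
position: [0.5036, 0.1193, 0.2814]
eef_rot: [0.001, 1.0, 0.0, 0.0]
contact_force: [1.2, 2.0, 0.6]
finger_gap: 0.996
finger_force: 0.0
```

```bash
python3 -c "
from h import *
snap('wrist','w1')"
```

Request:
drive_tool --plan '[[[0.02,-0.08,0],[0,0,0]],[[0.04,-0.16,0],[0,0,0]],[[0.06,-0.24,0],[0,0,0]],[[0.08,-0.32,0],[0,0,0]],[[0.1,-0.36,0],[0,0,0]]]'

```text
t: 1.87
position: [0.4515, -0.0629, 0.2813]
eef_rot: [0.003, 1.0, -0.0, 0.0]
contact_force: [-0.7, 0.5, 0.6]
finger_gap: 1.002
finger_force: 0.0
```

```bash
python3 -c "
from h import *
snap('wrist','w2')"
```

Request:
drive_tool --plan '[[[0.0,-0.08,-0.02],[0,0,0]],[[0.0,-0.16,-0.04],[0,0,0]],[[0.0,-0.24,-0.06],[0,0,0]],[[0.0,-0.32,-0.08],[0,0,0]],[[0.0,-0.36,-0.08],[0,0,0]]]'

```text
t: 2.33
position: [0.452, -0.2433, 0.3233]
eef_rot: [0.003, 1.0, -0.001, 0.001]
contact_force: [-0.4, -0.1, 0.3]
finger_gap: 0.997
finger_force: 0.0
```

```bash
python3 -c "
from h import *
snap('wrist','w3')
a=[cv2.imread(f'pics/w{i}.png') for i in (1,2,3)]
m=np.zeros((600,800,3),np.uint8)
for i,x in enumerate(a): m[(i//2)*300:(i//2)*300+300,(i%2)*400:(i%2)*400+400]=cv2.resize(x,(400,300),interpolation=cv2.INTER_AREA)
cv2.imwrite('pics/m1.png',m)
from plant import ctrl;print(ctrl.read_state())"
```

```text
{'t': 2.3833, 'q': array([-0.29383613,  0.07714534,  0.71716529,  1.87903506, -0.05310721,
        1.20227306,  2.00388345]), 'joint_vel': array([-0.04194236, -0.02139495, -0.0627157 ,  0.05521468,  0.02726008,
       -0.00658099, -0.14012034]), 'joint_efforts': array([ -7.96218306, -42.51638889,  -5.90718627, -46.7466116 ,
        -1.05195165,   1.03569746,  -0.80179576]), 'position': array([ 0.45154609, -0.24496974,  0.32248181]), 'eef_rot': array([ 3.89258961e-03,  9.99991441e-01, -1.03962381e-03,  9.40823727e-04]), 'contact_force': array([-3.6518554 , -0.9486922 , -2.38006667]), 'ft_torque': array([-0.04945643,  0.1239813 , -0.00293678]), 'finger_force': 0.0, 'finger_gap': 1.0012158765609291}
```

View pics/m1.png

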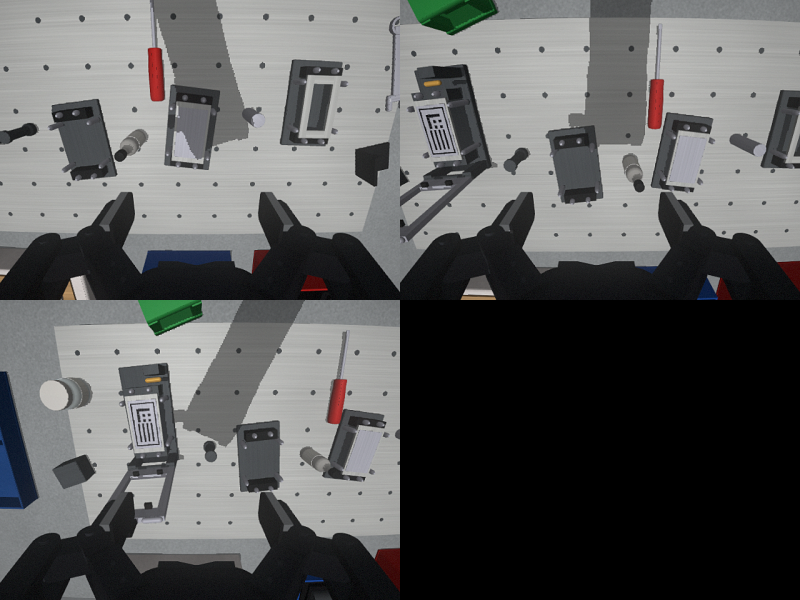

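```bash
cat >> h.py <<'E'
def tiles(specs,out):
    ims=[]
    for n,x0,y0,w,h,k in specs:
        im=cv2.imread(f"pics/{n}.png")[y0:y0+h,x0:x0+w]
        im=cv2.resize(im,None,fx=k,fy=k,interpolation=cv2.INTER_CUBIC)
        for g in range(10,max(w,h),10):
            L=8 if g%50 else 16
            if g<w: cv2.line(im,(int(g*k),0),(int(g*k),L),(0,0,255),1)
            if g<h: cv2.line(im,(0,int(g*k)),(L,int(g*k)),(0,0,255),1)
        ims.append(cv2.copyMakeBorder(im,0,600-im.shape[0],0,0,cv2.BORDER_CONSTANT))
    cv2.imwrite(out,np.hstack(ims))
E
python3 - <<'E'
from h import *
tiles([("w3",190,100,110,150,4),("w1",265,130,90,150,4)],"pics/A.png")
tiles([("w2",15,100,110,150,4),("w2",235,195,90,140,4)],"pics/B.png")
E
```

```text
(no output)
```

View pics/A.png

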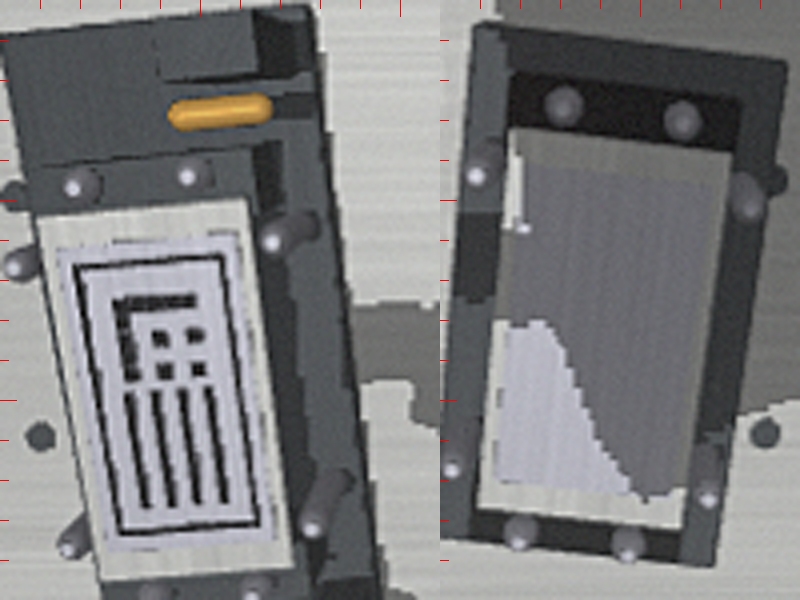

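View pics/B.png

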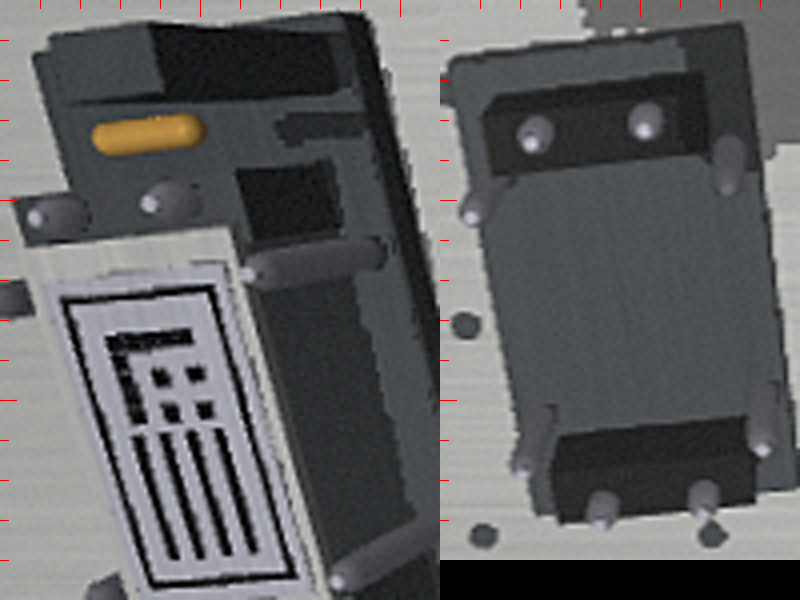

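```bash
cat > fit.py <<'E'
from h import *
from scipy.optimize import least_squares
np.set_printoptions(precision=4,suppress=True)
def fit(name,obs,x0):
    # obs: (view,[(local xyz rel. to ledge centre, full px)])
    cs={v:load(v) for v,_ in obs}
    def f(p,full=False):
        o=[]
        for v,l in obs:
            L=np.array([a for a,_ in l],float);
            P=R.from_euler("z",p[3]).apply(L)+p[:3]
            o.append(proj(cs[v],P)-np.array([b for _,b in l]))
        return np.vstack(o)
    r=least_squares(lambda p:f(p).ravel(),x0,loss="soft_l1",f_scale=.7)
    e=f(r.x);print(name,r.x,"yaw deg",np.degrees(r.x[3]),"rms px",np.sqrt((e**2).sum(1).mean()));print(np.round(e,1).tolist())
    return r.x
E
cat > run1.py <<'E'
from fit import *
c=lambda sx,sy:(sx*.055,sy*.03,.005)
e=lambda sx,sy:(sx*.062,sy*.016,.013)
s=lambda sx,sy:(sx*.042,sy*.037,.013)
def px(x0,y0,u,v,off=0): return (x0+(u-off)/4,y0+v/4)
a=lambda u,v:px(190,100,u,v)
b=lambda u,v:px(15,100,u,v)
F=[("w3",[(c(-1,-1),a(37,217)),(c(-1,1),a(247,200)),(c(1,1),a(293,566)),(c(1,-1),a(103,580)),(e(-1,-1),a(75,186)),(e(-1,1),a(188,175)),(s(-1,-1),a(14,266)),(s(-1,1),a(272,240)),(s(1,-1),a(70,548)),(s(1,1),a(312,527))]),
("w2",[(c(-1,-1),b(18,252)),(c(-1,1),b(232,228)),(e(-1,-1),b(37,217)),(e(-1,1),b(152,203)),(s(-1,1),b(250,273)),(s(1,1),b(337,581))])]
f=fit("fixture",F,[.46,-.34,.055,-.1])
d=lambda u,v:px(265,130,u,v,440)
fit("blank",[("w1",[(c(-1,-1),d(511,130)),(c(-1,1),d(733,153)),(c(1,1),d(681,528)),(c(1,-1),d(477,506)),(s(-1,-1),d(476,176)),(s(1,-1),d(452,470)),(s(1,1),d(709,498))])],[.54,.1,.035,.1])
g=lambda u,v:px(235,195,u,v,440)
fit("b",[("w2",[(e(-1,-1),g(531,141)),(e(-1,1),g(644,130)),(s(-1,-1),g(470,217)),(s(1,-1),g(522,465)),(s(1,1),g(762,449)),(e(1,-1),g(598,515)),(e(1,1),g(704,505)),((-.08,-.046,-.025),g(452,60)),((-.08,.046,-.025),g(742,25))])],[.54,-.1,.035,-.1])
E
python3 run1.py
```

```text
fixture [ 0.4525 -0.3383  0.0554  0.0808] yaw deg 4.627837062397016 rms px 0.7366372854269261
[[0.3, -0.4], [-0.2, -1.1], [0.9, -0.6], [0.3, -0.2], [-0.2, 0.4], [-0.0, 0.4], [-0.1, 0.3], [0.2, 0.7], [-0.8, 0.3], [-0.3, 0.5], [0.7, -1.2], [-0.4, -1.3], [0.1, 0.1], [-0.1, 0.2], [-0.0, 0.3], [-0.0, 0.2]]
blank [ 0.5171  0.1099  0.0351 -0.1195] yaw deg -6.847842116857317 rms px 0.4506496942387083
[[-0.1, -0.7], [-0.6, 0.1], [-0.4, -0.0], [-0.0, -0.1], [0.4, 0.1], [0.3, 0.2], [0.3, 0.3]]
b [ 0.5429 -0.103   0.0287  0.1121] yaw deg 6.424132159923106 rms px 0.9341139724646895
[[0.5, -0.1], [-0.0, -0.5], [0.9, -0.7], [0.2, 0.7], [-0.5, -1.4], [0.4, 0.4], [-0.8, 0.4], [-1.4, 0.2], [0.1, 0.3]]
```

```bash
python3 - <<'E'
from h import *
tiles([("w3",375,190,90,130,4),("w1",80,155,110,140,4)],"pics/C.png")
E
```

```text
(no output)
```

View pics/C.png

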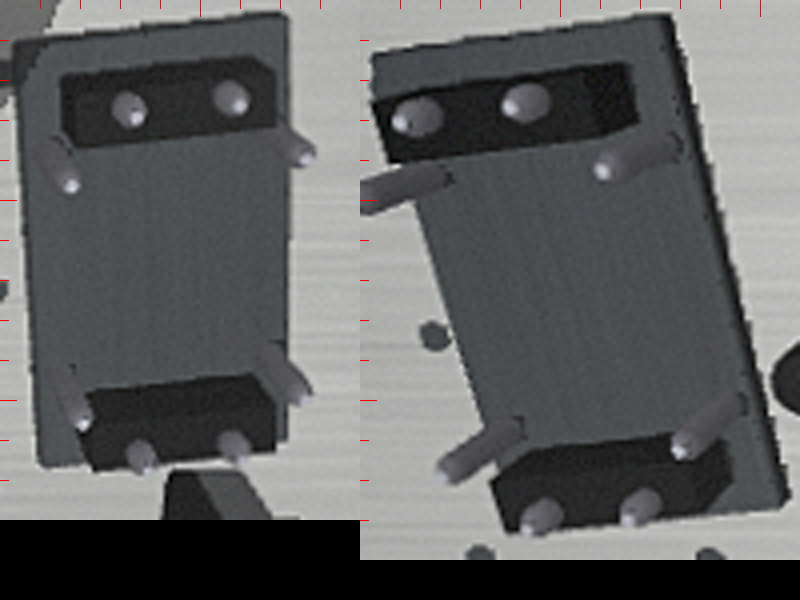

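```bash
cat >> run1.py <<'E'
h=lambda u,v:px(375,190,u,v)
k=lambda u,v:px(80,155,u,v,360)
B=[("w3",[(e(-1,-1),h(138,113)),(e(-1,1),h(239,104)),(s(-1,-1),h(71,185)),(s(-1,1),h(307,153)),(s(1,-1),h(84,423)),(s(1,1),h(303,398)),(e(1,-1),h(146,468)),(e(1,1),h(239,460))]),
("w1",[(e(-1,-1),k(402,120)),(e(-1,1),k(511,103)),(s(-1,1),k(604,171)),(s(1,-1),k(445,475)),(s(1,1),k(682,450)),(e(1,-1),k(528,528)),(e(1,1),k(628,520))]),
("w2",[(e(-1,-1),g(531,141)),(e(-1,1),g(644,130)),(s(-1,-1),g(470,217)),(s(1,-1),g(522,465)),(s(1,1),g(762,449)),(e(1,-1),g(598,515)),(e(1,1),g(704,505))])]
fit("b all",B,[.54,-.1,.035,.1])
for v in B: fit(v[0],[v],[.54,-.1,.035,.1])
for v in F: fit(v[0],[v],[.46,-.34,.055,.1])
from plant import ctrl
st=ctrl.read_state();print(st["position"],st["eef_rot"])
E
python3 run1.py | grep -v '\[\['
```

```text
fixture [ 0.4525 -0.3383  0.0554  0.0808] yaw deg 4.627837062397016 rms px 0.7366372854269261
blank [ 0.5171  0.1099  0.0351 -0.1195] yaw deg -6.847842116857317 rms px 0.4506496942387083
b [ 0.5429 -0.103   0.0287  0.1121] yaw deg 6.424132159923106 rms px 0.9341139724646895
b all [ 0.5411 -0.1024  0.0348  0.1121] yaw deg 6.4229051923447535 rms px 0.8609616987374422
w3 [ 0.5404 -0.1029  0.0363  0.1092] yaw deg 6.257559575546315 rms px 0.5792101786104806
w1 [ 0.5407 -0.1013  0.0366  0.1132] yaw deg 6.484639274430247 rms px 0.5144279877530499
w2 [ 0.543  -0.1032  0.0286  0.115 ] yaw deg 6.590417150262172 rms px 0.8817300337488962
w3 [ 0.4524 -0.3383  0.0554  0.08  ] yaw deg 4.583830987803647 rms px 0.695937547821429
w2 [ 0.4527 -0.3382  0.0554  0.0838] yaw deg 4.799778961654957 rms px 0.7477033326117566
[ 0.4515 -0.245   0.3225] [ 0.0039  1.     -0.001   0.0009]
```

```bash
cat > go.py <<'E'
import sys
from h import *
from plant import ctrl
np.set_printoptions(precision=4,suppress=True)
def T(yaw): # tool down, tool x at yaw+180deg
    y=np.radians(yaw); return R.from_matrix(np.c_[[-np.cos(y),-np.sin(y),0],[-np.sin(y),np.cos(y),0],[0,0,-1]])
s=ctrl.read_state();Rt=R.from_quat(s["eef_rot"])
a=list(map(float,sys.argv[1:]))
p=np.array(a[:3])
d=Rt.inv().apply(p-s["position"])/.5
t=(Rt.inv()*T(a[3])).as_rotvec()/(np.pi/2)
print("t",s["t"],"pos",s["position"],"vel",abs(s["joint_vel"]).max(),"F",s["contact_force"],"gap",s["finger_gap"],s["finger_force"]);print("shift",d,"turn",t,"q",s["q"])
E
sed -n 1,1p go.py
```

```text
import sys
```

Request:
drive_tool --plan '[[[0,-0.06,0.06],[0,0,-0.02]],[[0,-0.12,0.12],[0,0,-0.035]],[[-0.004,-0.187,0.18],[0,0,-0.05]],[[-0.004,-0.187,0.245],[0,0,-0.05]],[[-0.004,-0.187,0.245],[0,0,-0.05]]]'

```text
t: 2.8
position: [0.4512, -0.3321, 0.1931]
eef_rot: [-0.037, 0.999, 0.001, -0.004]
contact_force: [-1.7, 1.2, -0.3]
finger_gap: 1.001
finger_force: 0.0
```

Request:
drive_tool --plan '[[[0,0,0],[0,0,0]],[[0,0,0],[0,0,0]],[[0,0,0],[0,0,0]]]'

```text
t: 3.05
position: [0.4552, -0.3318, 0.2007]
eef_rot: [-0.039, 0.999, -0.0, 0.001]
contact_force: [0.3, -0.7, -0.2]
finger_gap: 1.002
finger_force: 0.0
```

```bash
python3 go.py .4525 -.3383 .036 4.6
```

```text
t 3.05 pos [ 0.4552 -0.3318  0.2007] vel 0.0072857752622389315 F [ 0.2902 -0.7077 -0.154 ] gap 1.0021274318896076 0.0
shift [ 0.0073 -0.0124  0.3294] turn [-0.0004  0.0016 -0.0019] q [-0.0687  0.3344  0.7248  1.9246 -0.267   0.977   2.4274]
```

Request:
drive_tool --plan '[[[0.007,-0.012,0.05],[0,0,-0.002]],[[0.007,-0.012,0.11],[0,0,-0.002]],[[0.007,-0.012,0.16],[0,0,-0.002]],[[0.007,-0.012,0.2],[0,0,-0.002]],[[0.007,-0.012,0.2],[0,0,-0.002]]]'

```text
t: 3.47
position: [0.4509, -0.3368, 0.0973]
eef_rot: [-0.04, 0.999, 0.001, -0.001]
contact_force: [-1.2, 1.1, 1.0]
finger_gap: 1.001
finger_force: 0.0
```

Request:
drive_tool --plan '[[[0,0,0],[0,0,0]],[[0,0,0],[0,0,0]]]'

```text
t: 3.63
position: [0.4522, -0.3387, 0.1009]
eef_rot: [-0.04, 0.999, -0.0, 0.001]
contact_force: [-0.4, 0.1, 0.1]
finger_gap: 0.999
finger_force: 0.0
```

```bash
python3 go.py .4525 -.3383 .036 4.6; python3 - <<'E'
from h import *
snap("wrist","w4"); snap("side","s4")
c=load("w4");f=np.array([.4525,-.3383,.055]);Rz=R.from_euler("z",4.6,degrees=True)
im=c["image"].copy()
P=[(x*.055,y*.03,.005) for x,y in((-1,-1),(-1,1),(1,1),(1,-1))]
cv2.polylines(im,[np.round(proj(c,Rz.apply(P)+f)*4).astype(int)],True,(0,0,255),1,cv2.LINE_AA,2)
cv2.imwrite("pics/w4o.png",im)
E
```

```text
t 3.6333 pos [ 0.4522 -0.3387  0.1009] vel 0.005735416172483806 F [-0.4499  0.1303  0.1406] gap 0.9989218482248298 0.0
shift [-0.0003  0.0009  0.1298] turn [-0.0007  0.0015 -0.0003] q [ 0.0292  0.4742  0.6396  1.9983 -0.3948  0.7901  2.5491]
```

View pics/w4o.png

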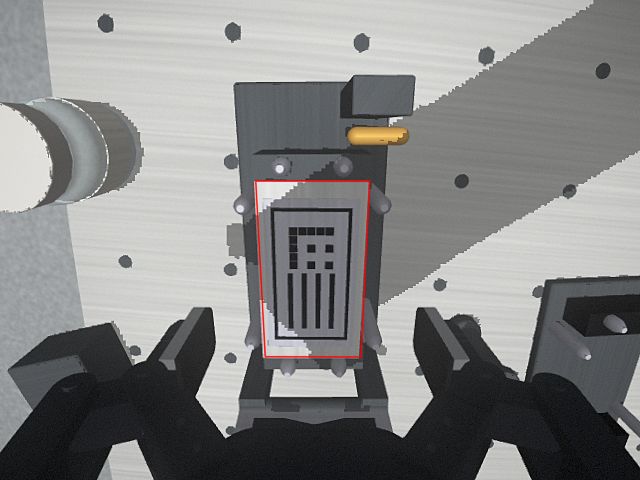

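The overlay sits exactly on the marked plate (corners about 256,181 / 370,181 / 361,357 / 264,357), with a pad on each side. Next: descend and grip.

Request:
drive_tool --plan '[[[0,0.001,0.04],[0,0,0]],[[0,0.001,0.08],[0,0,0]],[[0,0.001,0.11],[0,0,0]],[[0,0.001,0.13],[0,0,0]],[[0,0.001,0.13],[0,0,0]]]'

```text
t: 4.15
position: [0.4508, -0.3376, 0.0331]
eef_rot: [-0.04, 0.999, 0.0, -0.0]
contact_force: [0.6, 0.2, -0.2]
finger_gap: 1.001
finger_force: 0.0
```

Request:
drive_tool --plan '[[[0,0,0],[0,0,0]],[[0,0,0],[0,0,0]],[[0,0,0],[0,0,0]],[[0,0,0],[0,0,0]],[[0,0,0],[0,0,0]]]' --grip 0.25 --squeeze 30

```text
t: 4.57
position: [0.4514, -0.3382, 0.0344]
eef_rot: [-0.04, 0.999, -0.0, 0.0]
contact_force: [-0.0, 0.1, 0.5]
finger_gap: 0.75
finger_force: 0.4
```

```bash
python3 go.py .4525 -.3383 .036 4.6
```

```text
t 4.5667 pos [ 0.4514 -0.3382  0.0344] vel 0.006050198347375664 F [-0.0286  0.0748  0.4652] gap 0.7503216612820344 0.36836360581219196
shift [-0.0022 -0.0005 -0.0031] turn [-0.0004  0.0006 -0.0006] q [ 0.0963  0.5714  0.558   2.0289 -0.4796  0.6696  2.6168]
```

Request:
drive_tool --plan '[[[0,0,0],[0,0,0]],[[0,0,0],[0,0,0]],[[0,0,0],[0,0,0]],[[0,0,0],[0,0,0]],[[0,0,0],[0,0,0]]]' --grip 0.4 --squeeze 40

```text
t: 4.98
position: [0.4513, -0.3381, 0.0346]
eef_rot: [-0.04, 0.999, -0.0, 0.0]
contact_force: [-2.4, 1.3, 12.8]
finger_gap: 0.694
finger_force: 40.3
```

```bash
python3 go.py .4525 -.3383 .036 4.6
```

```text
t 4.9833 pos [ 0.4513 -0.3381  0.0346] vel 0.0013704767323862981 F [-2.4163  1.3478 12.8333] gap 0.6939439838186402 40.26269853115082
shift [-0.0023 -0.0006 -0.0029] turn [-0.0001  0.0006 -0.0007] q [ 0.0965  0.5712  0.558   2.0288 -0.4797  0.6702  2.6168]
```

Request:
drive_tool --plan '[[[0,0,-0.01],[0,0,0]],[[0,0,-0.03],[0,0,0]],[[0,0,-0.07],[0,0,0]],[[0,0,-0.13],[0,0,0]],[[0,0,-0.2],[0,0,0]]]'

```text
t: 5.4
position: [0.4499, -0.3375, 0.1345]
eef_rot: [-0.039, 0.999, 0.001, -0.001]
contact_force: [0.6, 0.1, -0.7]
finger_gap: 0.688
finger_force: 43.6
```

Request:
drive_tool --plan '[[[0,0.03,-0.02],[0,0,0]],[[0,0.09,-0.02],[0,0,0]],[[0,0.16,-0.02],[0,0,0]],[[-0.03,0.23,-0.02],[0,0,0]],[[-0.07,0.3,-0.02],[0,0,0]]]'

```text
t: 5.82
position: [0.4727, -0.1845, 0.1447]
eef_rot: [-0.038, 0.999, 0.0, 0.0]
contact_force: [2.2, -0.8, -1.7]
finger_gap: 0.686
finger_force: 43.6
```

Request:
drive_tool --plan '[[[-0.04,0.06,0],[0,0,-0.005]],[[-0.09,0.11,0],[0,0,-0.01]],[[-0.13,0.146,0],[0,0,-0.02]],[[-0.144,0.156,0],[0,0,-0.02]],[[-0.144,0.156,0],[0,0,-0.02]]]'

```text
t: 6.23
position: [0.5411, -0.1, 0.1442]
eef_rot: [-0.057, 0.998, -0.0, 0.0]
contact_force: [-0.9, -0.4, -0.5]
finger_gap: 0.688
finger_force: 43.6
```

Request:
drive_tool --plan '[[[0,0,0],[0,0,0]],[[0,0,0],[0,0,0]],[[0,0,0],[0,0,0]]]'

```text
t: 6.48
position: [0.5388, -0.1034, 0.144]
eef_rot: [-0.054, 0.999, -0.0, -0.0]
contact_force: [0.7, -0.2, -1.1]
finger_gap: 0.692
finger_force: 43.6
```

```bash
python3 go.py .5396 -.1020 .060 6.4; python3 - <<'E'
from h import *
snap("wrist","w5")
c=load("w5");f=np.array([.5408,-.1022,.035]);Rz=R.from_euler("z",6.4,degrees=True)
P=[(-.062,-.016,.013),(-.062,.016,.013),(-.042,-.037,.013),(-.042,.037,.013),(.042,-.037,.013),(.042,.037,.013)]
im=c["image"].copy()
for p in proj(c,Rz.apply(P)+f): cv2.circle(im,tuple(np.round(p*4).astype(int)),16,(0,0,255),1,cv2.LINE_AA,2)
cv2.imwrite("pics/w5o.png",im)
E
```

```text
t 6.4833 pos [ 0.5388 -0.1034  0.144 ] vel 0.005895082356326532 F [ 0.6722 -0.2445 -1.1044] gap 0.6921008757029669 43.61122190952301
shift [-0.002   0.0026  0.1681] turn [-0.     -0.0002 -0.0019] q [-0.4475  0.3772  0.6449  2.0022 -0.2976  0.8553  2.0407]
```

View pics/w5o.png

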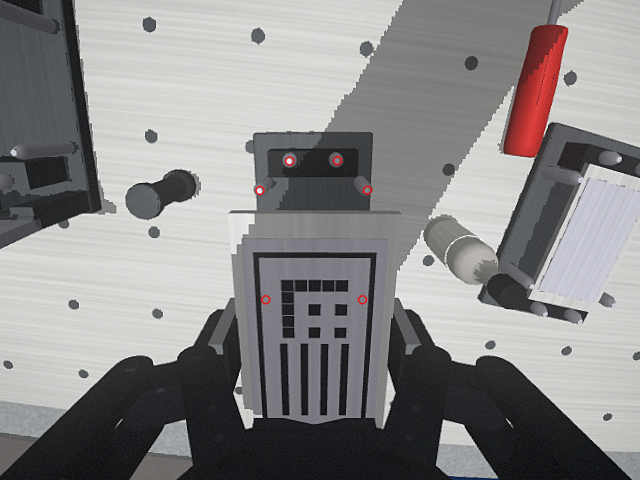

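```bash
python3 - <<'E'
from h import *
np.set_printoptions(precision=1,suppress=True)
c=load("w5");Rz=R.from_euler("z",6.2,degrees=True)
f=np.array([.5388,-.1034,.144+.0204+.005])+Rz.apply([.0012,0,0])
print(proj(c,Rz.apply([(-.055,-.03,0),(-.055,.03,0),(-.055,-.03,-.005),(.055,-.03,0),(.055,.03,0),(-.046,-.026,.0005),(-.046,.026,.0005)])+f))
g=c["image"].astype(int).sum(2)
print(g[200:220,315]//3); print(g[225,220:250]//3,g[225,385:408]//3)
E
```

```text
[[223.4 211.9]
 [396.3 212. ]
 [226.8 208.6]
 [244.5 448.9]
 [376.8 449.2]
 [236.3 237.1]
 [383.5 237.2]]
[ 62  60  58  58  64  62  65  60  63  58  88  99  93 112 129 136 133 132
 133 133]
[214 217 216 218 218 215 219 217 220 226 226 226 225 224 223 223 221 222
 223 224 223 223 226 225 227 226 232 238 196 128] [135 128 132 130 136 131 133 133 130 130 133 135 135 133 132 135 133 137
 134 138 138 135 137]
```

```bash
cat > bord.py <<'E'
from h import *
from scipy.optimize import least_squares
np.set_printoptions(precision=4,suppress=True)
def quad(c,roi,th):
    x,y,w,h=roi;g=cv2.cvtColor(c["image"],cv2.COLOR_BGR2GRAY)[y:y+h,x:x+w]
    cs,_=cv2.findContours((g<th).astype(np.uint8),cv2.RETR_LIST,cv2.CHAIN_APPROX_NONE)
    best=[k for k in cs if cv2.contourArea(k)>3000]
    out=[]
    for k in best:
        q=cv2.approxPolyDP(k,6,True).reshape(-1,2)+[x,y];out.append((cv2.contourArea(k),q.tolist()))
    return out
for n,roi in(("w4",(262,192,100,155)),("w5",(246,240,140,178))):
    c=load(n)
    for th in(70,90): print(n,th,quad(c,roi,th))
E
python3 bord.py
```

```text
w4 70 [(9065.0, [[274, 210], [349, 212], [343, 337], [276, 335]]), (9894.0, [[271, 208], [275, 338], [346, 339], [351, 208]])]
w4 90 [(8956.0, [[275, 210], [349, 212], [343, 337], [277, 335]]), (9949.0, [[271, 207], [275, 338], [346, 339], [352, 208]])]
w5 70 []
w5 90 []
```

```bash
cat > b2.py <<'E'
from h import *
from scipy.optimize import least_squares
np.set_printoptions(precision=4,suppress=True)
c=load("w4");Rz=R.from_euler("z",-4.6,degrees=True)
o=np.array([[271.5,208],[352,208],[346.5,339],[275.5,338.5]])
P=Rz.apply(atz(c,o,.0605)-[.4525,-.3383,.0605]);print("border local w4",P)
c=load("w5");g=cv2.cvtColor(c["image"],cv2.COLOR_BGR2GRAY).astype(float)
L=[];Rr=[]
for v in range(270,400,10):
    r=cv2.blur(g,(1,5))[v]
    d=np.diff(r)
    L.append((245+np.argmin(d[245:262])+.5,v)); Rr.append((366+np.argmax(d[366:384])+.5,v))
col=cv2.blur(g,(9,1))[:,300]; top=240+np.argmin(np.diff(col)[240:260])+.5
print(L,Rr,top)
l=np.polyfit(*np.array(L)[:,::-1].T,1);r=np.polyfit(*np.array(Rr)[:,::-1].T,1)
print("w at top",np.polyval(l,top),np.polyval(r,top),"at 400",np.polyval(l,400),np.polyval(r,400))
q=[(np.polyval(l,top),top),(np.polyval(r,top),top),(np.polyval(l,400),400),(np.polyval(r,400),400)]
z=.144+.0204+.0055
W=atz(c,q,z);print(R.from_euler("z",-6.2,degrees=True).apply(W-[.5388,-.1034,z]))
E
python3 b2.py
```

```text
border local w4 [[-0.0403 -0.0219  0.    ]
 [-0.0403  0.0213  0.    ]
 [ 0.0418  0.0208  0.    ]
 [ 0.0415 -0.0227  0.    ]]
[(np.float64(253.5), 270), (np.float64(254.5), 280), (np.float64(254.5), 290), (np.float64(255.5), 300), (np.float64(255.5), 310), (np.float64(256.5), 320), (np.float64(257.5), 330), (np.float64(257.5), 340), (np.float64(258.5), 350), (np.float64(258.5), 360), (np.float64(259.5), 370), (np.float64(259.5), 380), (np.float64(260.5), 390)] [(np.float64(374.5), 270), (np.float64(374.5), 280), (np.float64(373.5), 290), (np.float64(372.5), 300), (np.float64(372.5), 310), (np.float64(371.5), 320), (np.float64(371.5), 330), (np.float64(370.5), 340), (np.float64(369.5), 350), (np.float64(369.5), 360), (np.float64(368.5), 370), (np.float64(367.5), 380), (np.float64(367.5), 390)] 251.5
w at top 252.59587912087918 375.91236263736266 at 400 261.00000000000006 366.69230769230774
[[-0.0394 -0.0205  0.    ]
 [-0.0394  0.0236  0.    ]
 [ 0.0274 -0.0209  0.    ]
 [ 0.0273  0.0237  0.    ]]
```

Request:
drive_tool --plan '[[[-0.001,-0.001,0.05],[0,0,-0.002]],[[-0.001,-0.001,0.11],[0,0,-0.002]],[[-0.001,-0.001,0.16],[0,0,-0.002]],[[-0.001,-0.001,0.2],[0,0,-0.002]],[[-0.001,-0.001,0.22],[0,0,-0.002]]]'

```text
t: 6.95
position: [0.5387, -0.1032, 0.0318]
eef_rot: [-0.056, 0.998, -0.0, -0.001]
contact_force: [-0.5, -0.6, -0.7]
finger_gap: 0.686
finger_force: 43.6
```

Request:
drive_tool --plan '[[[0,0,0],[0,0,0]],[[0,0,0],[0,0,0]],[[0,0,0],[0,0,0]]]'

```text
t: 7.2
position: [0.5408, -0.1031, 0.035]
eef_rot: [-0.057, 0.998, -0.0, 0.001]
contact_force: [-0.2, -0.1, -0.6]
finger_gap: 0.691
finger_force: 43.6
```

```bash
python3 go.py .5393 -.1039 .0146 6.4; python3 - <<'E'
from h import *
snap("wrist","w6")
tiles([("w6",200,100,240,180,3.33)],"pics/D.png")
c=load("w6");Rz=R.from_euler("z",6.4,degrees=True)
P=[(-.062,-.016,.013),(-.062,.016,.013),(-.042,-.037,.013),(-.042,.037,.013),(.042,-.037,.013),(.042,.037,.013)]
print(proj(c,Rz.apply(P)+[.5408,-.1022,.035]))
E
```

```text
t 7.2 pos [ 0.5408 -0.1031  0.035 ] vel 0.007053716706109596 F [-0.2448 -0.0964 -0.5583] gap 0.691002016638354 43.59375
shift [ 0.0032 -0.0013  0.0408] turn [-0.0002  0.0009  0.001 ] q [-0.3409  0.5442  0.5246  2.058  -0.4442  0.648   2.1653]
[[269.73850689 182.88939147]
 [355.61045348 183.04176445]
 [218.1215852  234.01946794]
 [407.23022658 234.39064363]
 [234.16992665 404.00736761]
 [391.01044203 404.40617862]]
```

View pics/D.png

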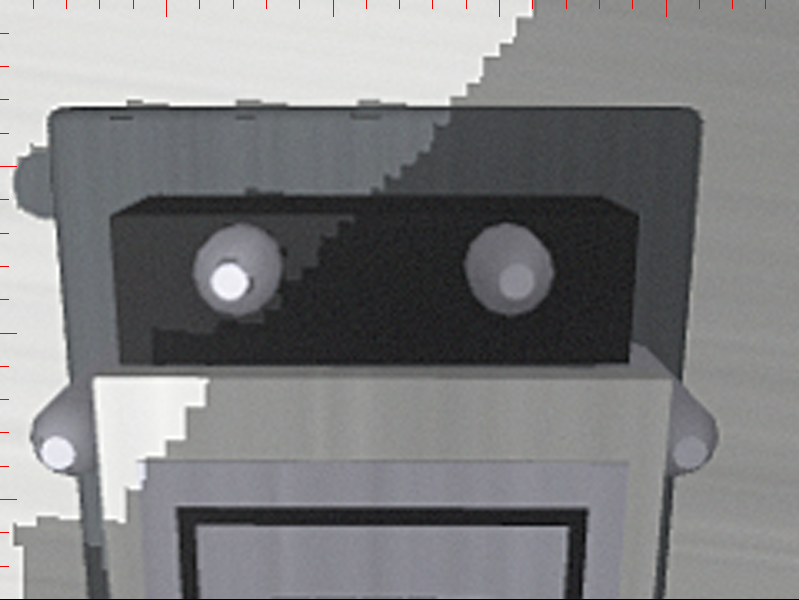

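```bash
python3 - <<'E'
from h import *
np.set_printoptions(precision=4,suppress=True)
c=load("w6");ri=R.from_euler("z",-6.4,degrees=True)
for dz in(0,.002):
    a=ri.apply(atz(c,[(227.9,213.2),(401.8,213.2)],.0604+dz)-[.5408,-.1022,0]);print("plate c",a,a[:,0].mean()+.055,a[:,1].mean(),a[1]-a[0])
b=ri.apply(atz(c,[(269.1,184.7),(355,184.4),(217.1,236),(407.2,236)],.048)-[.5408,-.1022,0]);print(b,b-[[-.062,-.016,.048],[-.062,.016,.048],[-.042,-.037,.048],[-.042,.037,.048]])
E
```

```text
plate c [[-0.0535 -0.0294  0.0604]
 [-0.0536  0.031   0.0604]] 0.0014811077155936145 0.0008105137172053616 [-0.0001  0.0604  0.    ]
plate c [[-0.054  -0.0289  0.0624]
 [-0.0541  0.0305  0.0624]] 0.0009847505128879191 0.0008071275457112743 [-0.0001  0.0593  0.    ]
[[-0.0613 -0.0163  0.048 ]
 [-0.0615  0.0158  0.048 ]
 [-0.0412 -0.0375  0.048 ]
 [-0.0413  0.037   0.048 ]] [[ 0.0007 -0.0003  0.    ]
 [ 0.0005 -0.0002  0.    ]
 [ 0.0008 -0.0005  0.    ]
 [ 0.0007  0.      0.    ]]
```

Request:
drive_tool --plan '[[[0.001,-0.002,0.006],[0,0,0]],[[0.001,-0.002,0.012],[0,0,0]],[[0.001,-0.002,0.016],[0,0,0]],[[0.001,-0.002,0.016],[0,0,0]],[[0.001,-0.002,0.016],[0,0,0]]]'

```text
t: 7.67
position: [0.5397, -0.1037, 0.0257]
eef_rot: [-0.057, 0.998, -0.0, -0.0]
contact_force: [0.5, -0.5, -1.1]
finger_gap: 0.688
finger_force: 43.6
```

```bash
python3 go.py .5402 -.1042 .0146 6.4
```

```text
t 7.6667 pos [ 0.5397 -0.1037  0.0257] vel 0.0036511730198446617 F [ 0.5226 -0.5062 -1.0691] gap 0.687861128992783 43.61294746398926
shift [-0.0008 -0.0012  0.0223] turn [-0.     -0.0002  0.0014] q [-0.3299  0.5584  0.5125  2.0616 -0.4552  0.632   2.1762]
```

Request:
drive_tool --plan '[[[-0.001,-0.001,0.004],[0,0,0]],[[-0.001,-0.001,0.008],[0,0,0]],[[-0.001,-0.001,0.012],[0,0,0]],[[-0.001,-0.001,0.015],[0,0,0]],[[-0.001,-0.001,0.015],[0,0,0]]]'

```text
t: 8.08
position: [0.5401, -0.1041, 0.0179]
eef_rot: [-0.057, 0.998, 0.0, -0.0]
contact_force: [-0.2, 0.7, -1.1]
finger_gap: 0.689
finger_force: 43.6
```

Request:
drive_tool --plan '[[[0,0,0.002],[0,0,0]],[[0,0,0.004],[0,0,0]],[[0,0,0.004],[0,0,0]],[[0,0,0.004],[0,0,0]]]'

```text
t: 8.42
position: [0.5403, -0.1041, 0.0163]
eef_rot: [-0.057, 0.998, -0.0, -0.0]
contact_force: [-0.1, 0.5, -1.1]
finger_gap: 0.69
finger_force: 43.6
```

```bash
python3 go.py .5402 -.1042 .0146 6.4
```

```text
t 8.4167 pos [ 0.5403 -0.1041  0.0163] vel 0.0035278203456743707 F [-0.1357  0.5214 -1.079 ] gap 0.6900430147656705 43.61191213130951
shift [ 0.0003 -0.0001  0.0034] turn [-0.     -0.0001  0.0013] q [-0.3184  0.574   0.4994  2.0626 -0.4673  0.6152  2.1867]
```

Request:
drive_tool --plan '[[[0,0,0.001],[0,0,0]],[[0,0,0.002],[0,0,0]],[[0,0,0.002],[0,0,0]],[[0,0,0.002],[0,0,0]]]'

```text
t: 8.75
position: [0.5404, -0.1041, 0.0153]
eef_rot: [-0.057, 0.998, -0.0, -0.0]
contact_force: [0.3, 1.2, -1.0]
finger_gap: 0.69
finger_force: 43.6
```

Request:
drive_tool --plan '[[[0,0,0.001],[0,0,0]],[[0,0,0.002],[0,0,0]],[[0,0,0.002],[0,0,0]],[[0,0,0.002],[0,0,0]]]'

```text
t: 9.08
position: [0.5404, -0.1042, 0.0146]
eef_rot: [-0.057, 0.998, 0.0, 0.0]
contact_force: [-2.0, 1.6, 7.8]
finger_gap: 0.684
finger_force: 44.3
```

Request:
drive_tool --plan '[[[0,0,0],[0,0,0]],[[0,0,0],[0,0,0]],[[0,0,0],[0,0,0]]]' --grip 0.26

```text
t: 9.33
position: [0.5404, -0.1041, 0.0143]
eef_rot: [-0.057, 0.998, -0.0, -0.0]
contact_force: [-0.7, -0.6, 0.9]
finger_gap: 0.74
finger_force: 0.0
```

Request:
drive_tool --plan '[[[0,0,0],[0,0,0]],[[0,0,0],[0,0,0]],[[0,0,0],[0,0,0]],[[0,0,0],[0,0,0]]]' --grip 0

```text
t: 9.67
position: [0.5404, -0.1041, 0.0143]
eef_rot: [-0.057, 0.998, -0.0, -0.0]
contact_force: [-0.9, -0.5, 0.5]
finger_gap: 1.0
finger_force: 0.0
```

```bash
python3 go.py .5402 -.1042 .15 6.4
```

```text
t 9.6667 pos [ 0.5404 -0.1041  0.0143] vel 0.0009999320260189954 F [-0.8861 -0.5378  0.5159] gap 1.0003816976901465 0.0
shift [ 0.0003 -0.0001 -0.2714] turn [-0.     -0.      0.0013] q [-0.3163  0.5772  0.4966  2.0631 -0.4699  0.6114  2.1887]
```

Request:
drive_tool --plan '[[[0,0,-0.03],[0,0,0]],[[0,0,-0.1],[0,0,0]],[[0,0,-0.18],[0,0,0]],[[0,0,-0.25],[0,0,0]],[[0,0,-0.3],[0,0,0]]]'

```text
t: 10.08
position: [0.5408, -0.1046, 0.1672]
eef_rot: [-0.057, 0.998, -0.0, 0.001]
contact_force: [0.6, 0.0, 0.4]
finger_gap: 1.001
finger_force: 0.0
```

```bash
python3 -c "
from h import *
snap('wrist','w7')"
```

Request:
drive_tool --plan '[[[0,0.06,0],[0,0,0.03]],[[0,0.13,0],[0,0,0.06]],[[0,0.2,0],[0,0,0.09]],[[0,0.27,0],[0,0,0.12]],[[0,0.34,0],[0,0,0.147]]]'

```text
t: 10.55
position: [0.5205, 0.0663, 0.1643]
eef_rot: [0.06, 0.998, 0.0, 0.0]
contact_force: [0.8, 0.0, -0.7]
finger_gap: 0.998
finger_force: 0.0
```

Request:
drive_tool --plan '[[[0.01,0.05,0.01],[0,0,0]],[[0.02,0.086,0.04],[0,0,0]],[[0.02,0.086,0.08],[0,0,0]],[[0.02,0.086,0.1],[0,0,0]],[[0.02,0.086,0.1],[0,0,0]]]'

```text
t: 10.97
position: [0.5149, 0.108, 0.1125]
eef_rot: [0.058, 0.998, -0.001, -0.001]
contact_force: [-0.1, -0.4, 0.2]
finger_gap: 0.997
finger_force: 0.0
```

Request:
drive_tool --plan '[[[0,0,0],[0,0,0]],[[0,0,0],[0,0,0]]]'

```text
t: 11.13
position: [0.5167, 0.1078, 0.1151]
eef_rot: [0.059, 0.998, 0.0, 0.0]
contact_force: [0.4, 0.8, -0.3]
finger_gap: 0.999
finger_force: 0.0
```

```bash
python3 go.py .5165 .1084 .0145 -6.85; python3 - <<'E'
from h import *
snap("wrist","w8")
for n,f,y in(("w7",[.5414,-.1024,.035],6.4),("w8",[.5171,.1099,.035],-6.85)):
    c=load(n);Rz=R.from_euler("z",y,degrees=True);im=c["image"].copy()
    P=[(x*.055,yy*.03,.005) for x,yy in((-1,-1),(-1,1),(1,1),(1,-1))]
    q=proj(c,Rz.apply(P)+f);print(n,q)
    cv2.polylines(im,[np.round(q*4).astype(int)],True,(0,0,255),1,cv2.LINE_AA,2);cv2.imwrite(f"pics/{n}o.png",im)
tiles([("w7o",210,120,200,300,2),("w8o",210,120,200,300,2)],"pics/E.png")
E
```

```text
t 11.1333 pos [0.5167 0.1078 0.1151] vel 0.006919655743129932 F [ 0.4223  0.763  -0.2564] gap 0.9986123426890239 0.0
shift [0.0007 0.0012 0.2012] turn [0.0001 0.0004 0.0006] q [-0.8468  0.3895  0.639   2.0693 -0.3275  0.7806  1.4442]
w7 [[275.74084762 163.66088729]
 [354.62875475 163.79753154]
 [349.76163864 294.0677841 ]
 [279.92839644 293.92853184]]
w8 [[267.55685602 172.15014956]
 [364.52126319 172.25846298]
 [357.34496739 326.98526713]
 [273.87398094 326.87537285]]
```

View pics/E.png

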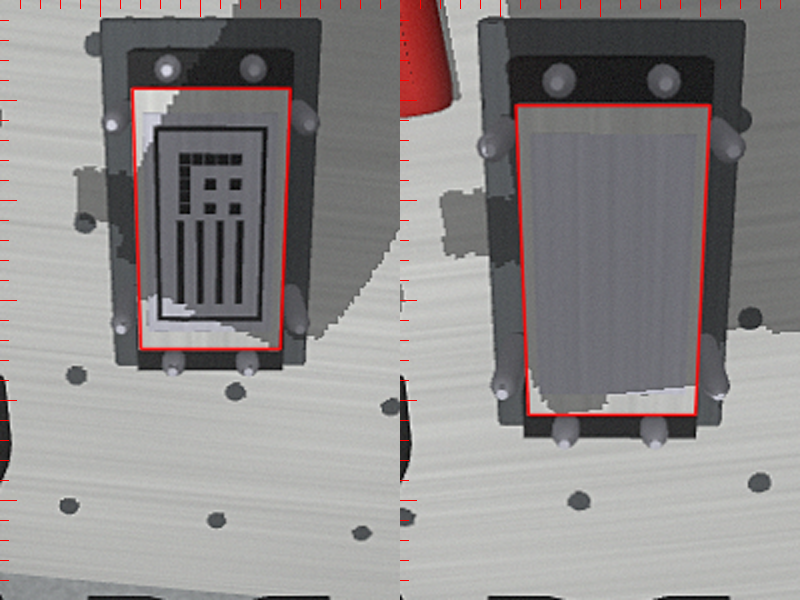

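The left crop shows the marked plate seated flat in cradle_b, with the outline matching. The right crop shows the blank exactly on its outline at corners (516,105)–(695,414), plain-faced, so this is the plate meant. Next: descend and grip.

Request:
drive_tool --plan '[[[0,0.001,0.05],[0,0,0]],[[0,0.001,0.1],[0,0,0]],[[0,0.001,0.15],[0,0,0]],[[0,0.001,0.185],[0,0,0]],[[0,0.001,0.2],[0,0,0]]]'

```text
t: 11.6
position: [0.5158, 0.1086, 0.013]
eef_rot: [0.059, 0.998, -0.0, -0.001]
contact_force: [-0.4, -0.9, -0.1]
finger_gap: 1.0
finger_force: 0.0
```

Request:
drive_tool --plan '[[[0,0,0],[0,0,0]],[[0,0,0],[0,0,0]],[[0,0,0],[0,0,0]],[[0,0,0],[0,0,0]]]' --grip 0.25

```text
t: 11.93
position: [0.517, 0.1094, 0.0155]
eef_rot: [0.059, 0.998, 0.0, 0.001]
contact_force: [-0.3, -0.1, 0.5]
finger_gap: 0.748
finger_force: 0.0
```

Request:
drive_tool --plan '[[[0,0,0],[0,0,0]],[[0,0,0],[0,0,0]],[[0,0,0],[0,0,0]],[[0,0,0],[0,0,0]],[[0,0,0],[0,0,0]]]' --grip 0.4 --squeeze 40

```text
t: 12.35
position: [0.5169, 0.1095, 0.0156]
eef_rot: [0.058, 0.998, 0.001, 0.001]
contact_force: [-3.3, -1.4, 14.2]
finger_gap: 0.692
finger_force: 39.6
```

```bash
python3 go.py .5165 .1084 .15 -6.85
```

```text
t 12.35 pos [0.5169 0.1095 0.0156] vel 0.0015017305336216806 F [-3.2852 -1.387  14.2475] gap 0.6918658764782089 39.60319519042969
shift [ 0.0002 -0.0019 -0.2688] turn [0.0008 0.0009 0.0016] q [-0.7339  0.5505  0.5071  2.1135 -0.4776  0.5872  1.5685]
```

Request:
drive_tool --plan '[[[0,0,-0.01],[0,0,0]],[[0,0,-0.04],[0,0,0]],[[0,0,-0.11],[0,0,0]],[[0,0,-0.19],[0,0,0]],[[0,0,-0.27],[0,0,0]]]'

```text
t: 12.77
position: [0.5156, 0.1085, 0.151]
eef_rot: [0.059, 0.998, -0.001, -0.0]
contact_force: [0.9, 1.0, -0.9]
finger_gap: 0.687
finger_force: 43.8
```

Request:
drive_tool --plan '[[[0,-0.05,-0.02],[0,0,-0.02]],[[0.002,-0.12,-0.03],[0,0,-0.05]],[[0.004,-0.2,-0.03],[0,0,-0.08]],[[0.008,-0.28,-0.03],[0,0,-0.11]],[[0.011,-0.36,-0.03],[0,0,-0.127]]]'

```text
t: 13.18
position: [0.4891, -0.0703, 0.1652]
eef_rot: [-0.043, 0.999, 0.0, 0.001]
contact_force: [0.8, -0.4, -0.9]
finger_gap: 0.688
finger_force: 43.8
```

Request:
drive_tool --plan '[[[0.02,-0.07,0],[0,0,0]],[[0.045,-0.14,0],[0,0,0]],[[0.07,-0.21,0],[0,0,0]],[[0.09,-0.28,0],[0,0,0]],[[0.105,-0.35,0],[0,0,0]]]'

```text
t: 13.6
position: [0.4507, -0.2493, 0.165]
eef_rot: [-0.041, 0.999, 0.0, 0.0]
contact_force: [1.2, 0.1, -0.9]
finger_gap: 0.69
finger_force: 43.8
```

Request:
drive_tool --plan '[[[0,-0.06,0],[0,0,0]],[[0.002,-0.12,0],[0,0,0]],[[0.002,-0.16,0.03],[0,0,0]],[[0.002,-0.182,0.06],[0,0,0]],[[0.002,-0.182,0.06],[0,0,0]]]'

```text
t: 14.02
position: [0.4569, -0.3404, 0.1328]
eef_rot: [-0.04, 0.999, -0.0, -0.001]
contact_force: [-0.6, 1.4, -1.8]
finger_gap: 0.689
finger_force: 43.8
```

Request:
drive_tool --plan '[[[0,0,0],[0,0,0]],[[0,0,0],[0,0,0]],[[0,0,0],[0,0,0]]]'

```text
t: 14.27
position: [0.4588, -0.3377, 0.1352]
eef_rot: [-0.042, 0.999, 0.0, 0.001]
contact_force: [-0.5, 0.2, -0.2]
finger_gap: 0.688
finger_force: 43.8
```

```bash
python3 go.py .4518 -.3398 .058 4.6
```

```text
t 14.2667 pos [ 0.4588 -0.3377  0.1352] vel 0.00705584266100413 F [-0.5178  0.1607 -0.2348] gap 0.6883032892045803 43.83033514022827
shift [ 0.0145 -0.003   0.1544] turn [0.     0.0007 0.002 ] q [-0.0394  0.4471  0.7201  1.9661 -0.3845  0.8663  2.5401]
```

Request:
drive_tool --plan '[[[0.01,-0.002,0.03],[0,0,0.002]],[[0.0145,-0.003,0.08],[0,0,0.002]],[[0.0145,-0.003,0.12],[0,0,0.002]],[[0.0145,-0.003,0.15],[0,0,0.002]],[[0.0145,-0.003,0.154],[0,0,0.002]]]'

```text
t: 14.68
position: [0.4508, -0.339, 0.0559]
eef_rot: [-0.04, 0.999, 0.001, -0.001]
contact_force: [-0.7, 1.0, -1.4]
finger_gap: 0.688
finger_force: 43.8
```

Request:
drive_tool --plan '[[[0,0,0],[0,0,0]],[[0,0,0],[0,0,0]],[[0,0,0],[0,0,0]]]'

```text
t: 14.93
position: [0.4519, -0.3407, 0.0586]
eef_rot: [-0.04, 0.999, -0.0, 0.001]
contact_force: [0.7, 0.4, -1.4]
finger_gap: 0.69
finger_force: 43.8
```

```bash
python3 go.py .4518 -.3398 .058 4.6; python3 - <<'E'
from h import *
np.set_printoptions(precision=1,suppress=True)
snap("wrist","w9")
tiles([("w9",200,100,240,180,3.33)],"pics/F.png")
c=load("w9");Rz=R.from_euler("z",4.6,degrees=True)
P=[(-.062,-.016,.013),(-.062,.016,.013),(-.042,-.037,.013),(-.042,.037,.013)]
print(proj(c,Rz.apply(P)+[.4525,-.3383,.055]))
E
```

```text
t 14.9333 pos [ 0.4519 -0.3407  0.0586] vel 0.005182210685228786 F [ 0.6624  0.3826 -1.3884] gap 0.6903592569352531 43.8298898935318
shift [0.0001 0.0019 0.0013] turn [-0.0005  0.001  -0.0004] q [ 0.0463  0.5492  0.6295  2.0178 -0.484   0.7225  2.6278]
[[274.7 183.3]
 [358.2 183.3]
 [224.3 233.2]
 [408.5 233.2]]
```

View pics/F.png

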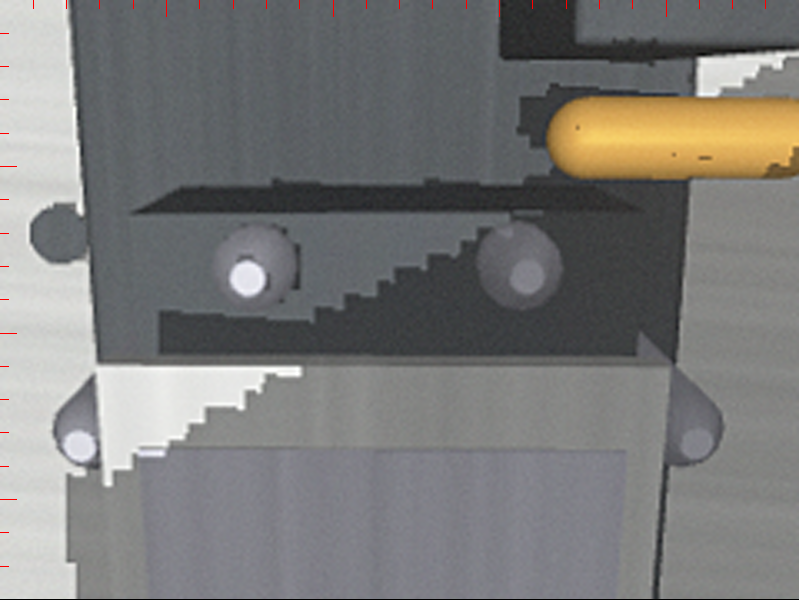

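```bash
python3 - <<'E'
from h import *
np.set_printoptions(precision=4,suppress=True)
c=load("w9");ri=R.from_euler("z",-4.6,degrees=True)
for dz in(0,.002):
    a=ri.apply(atz(c,[(229.1,209.9),(402.7,209.4)],.083+dz)-[.4525,-.3383,0]);print("plate c",a[:,0].mean()+.055,a[:,1].mean(),a[1]-a[0])
b=ri.apply(atz(c,[(274.5,183.5),(358,183.5),(223.7,233.9),(409.3,233.3)],.068)-[.4525,-.3383,0]);print(b-[[-.062,-.016,.068],[-.062,.016,.068],[-.042,-.037,.068],[-.042,.037,.068]])
E
```

```text
plate c -0.0002443761933353661 -0.00027514457231440394 [-0.0002  0.0606  0.    ]
plate c -0.0007197836312091352 -0.00028224046044881754 [-0.0002  0.0596  0.    ]
[[ 0.0001 -0.0001 -0.    ]
 [ 0.0001 -0.0001 -0.    ]
 [ 0.0003 -0.0003 -0.    ]
 [ 0.      0.0003 -0.    ]]
```

Request:
drive_tool --plan '[[[-0.001,0.0005,0.006],[0,0,0]],[[-0.001,0.0005,0.012],[0,0,0]],[[-0.001,0.0005,0.018],[0,0,0]],[[-0.001,0.0005,0.018],[0,0,0]],[[-0.001,0.0005,0.018],[0,0,0]]]'

```text
t: 15.4
position: [0.4514, -0.3403, 0.0481]
eef_rot: [-0.039, 0.999, 0.0, -0.0]
contact_force: [-0.4, 0.1, -0.2]
finger_gap: 0.687
finger_force: 43.8
```

```bash
python3 go.py .4525 -.3404 .0356 4.6
```

```text
t 15.4 pos [ 0.4514 -0.3403  0.0481] vel 0.004046742589783404 F [-0.3959  0.1237 -0.2023] gap 0.6872131254496104 43.84061872959137
shift [-0.0021 -0.0004  0.025 ] turn [ 0.0001 -0.0003 -0.0008] q [ 0.0583  0.5643  0.6139  2.0216 -0.4949  0.7054  2.6353]
```

Request:
drive_tool --plan '[[[-0.002,0,0.004],[0,0,0]],[[-0.002,0,0.009],[0,0,0]],[[-0.002,0,0.014],[0,0,0]],[[-0.002,0,0.017],[0,0,0]],[[-0.002,0,0.017],[0,0,0]]]'

```text
t: 15.82
position: [0.4524, -0.3401, 0.0394]
eef_rot: [-0.04, 0.999, 0.0, -0.0]
contact_force: [0.1, 0.5, -1.0]
finger_gap: 0.689
finger_force: 43.8
```

Request:
drive_tool --plan '[[[0,0,0.002],[0,0,0]],[[0,0,0.004],[0,0,0]],[[0,0,0.004],[0,0,0]],[[0,0,0.004],[0,0,0]]]'

```text
t: 16.15
position: [0.4527, -0.3402, 0.0378]
eef_rot: [-0.04, 0.999, -0.0, -0.0]
contact_force: [-0.2, -0.1, -1.5]
finger_gap: 0.687
finger_force: 43.8
```

```bash
python3 go.py .4525 -.3404 .0356 4.6
```

```text
t 16.15 pos [ 0.4527 -0.3402  0.0378] vel 0.0016590354370103594 F [-0.151  -0.1416 -1.4659] gap 0.6874949043921038 43.84243190288544
shift [ 0.0003 -0.0003  0.0045] turn [-0.     -0.     -0.0007] q [ 0.071   0.5794  0.5965  2.0233 -0.5063  0.6869  2.6428]
```

Request:
drive_tool --plan '[[[0,0,0.002],[0,0,0]],[[0,0,0.003],[0,0,0]],[[0,0,0.003],[0,0,0]],[[0,0,0.003],[0,0,0]]]'

```text
t: 16.48
position: [0.4526, -0.3402, 0.0363]
eef_rot: [-0.04, 0.999, -0.0, -0.0]
contact_force: [0.1, -0.4, -0.8]
finger_gap: 0.691
finger_force: 43.8
```

Request:
drive_tool --plan '[[[0,0,0.001],[0,0,0]],[[0,0,0.002],[0,0,0]],[[0,0,0.002],[0,0,0]],[[0,0,0.002],[0,0,0]]]'

```text
t: 16.82
position: [0.4527, -0.3402, 0.0357]
eef_rot: [-0.04, 0.999, 0.0, 0.0]
contact_force: [-2.5, 3.4, 8.2]
finger_gap: 0.686
finger_force: 44.6
```

Request:
drive_tool --plan '[[[0,0,0],[0,0,0]],[[0,0,0],[0,0,0]],[[0,0,0],[0,0,0]]]' --grip 0.26

```text
t: 17.07
position: [0.4527, -0.3403, 0.0353]
eef_rot: [-0.04, 0.999, -0.0, 0.0]
contact_force: [-0.1, -0.4, -0.3]
finger_gap: 0.742
finger_force: 0.0
```

Request:
drive_tool --plan '[[[0,0,0],[0,0,0]],[[0,0,0],[0,0,0]],[[0,0,0],[0,0,0]],[[0,0,0],[0,0,0]]]' --grip 0

```text
t: 17.4
position: [0.4527, -0.3402, 0.0353]
eef_rot: [-0.04, 0.999, -0.0, -0.0]
contact_force: [0.2, 0.1, -0.2]
finger_gap: 1.003
finger_force: 0.0
```

Request:
drive_tool --plan '[[[0,0,-0.03],[0,0,0]],[[0,0,-0.1],[0,0,0]],[[0,0,-0.18],[0,0,0]],[[0,0,-0.25],[0,0,0]],[[0,0,-0.32],[0,0,0]]]'

```text
t: 17.82
position: [0.4522, -0.3403, 0.197]
eef_rot: [-0.039, 0.999, -0.0, -0.0]
contact_force: [1.8, 0.5, -0.5]
finger_gap: 1.002
finger_force: 0.0
```

```bash
python3 - <<'E'
from h import *
np.set_printoptions(precision=4,suppress=True)
snap("wrist","w10");snap("side","s10");snap("scene","c10")
ri=R.from_euler("z",-4.6,degrees=True)
for n,box in(("scene0",(140,240,90,90)),("side0",(410,245,70,110)),("s10",(410,245,70,110))):
    c=load(n);x,y,w,h=box
    u,v=np.meshgrid(np.arange(x,x+w),np.arange(y,y+h));uv=np.c_[u.ravel(),v.ravel()]
    d=c["depth"][uv[:,1],uv[:,0]];P=c["position"]+ray(c,uv)*d[:,None]
    L=ri.apply(P-[.4525,-.3383,0]);m=(d>0)&(L[:,0]>.06)&(L[:,0]<.2)&(L[:,2]>.1)&(L[:,2]<.28)&(abs(L[:,1])<.06)
    Q=L[m]
    for lo in np.arange(.1,.27,.02):
        q=Q[(Q[:,2]>=lo)&(Q[:,2]<lo+.02)]
        if len(q)>3: print(n,round(lo,2),len(q),"x",np.percentile(q[:,0],[5,50,95]),"y",q[:,1].min(),q[:,1].max())
    print("zmax",Q[:,2].max())
c=load("w10");f=[.4525,-.3383,.055];Rz=R.from_euler("z",4.6,degrees=True);im=c["image"].copy()
q=proj(c,Rz.apply([(x*.055,yy*.03,.005) for x,yy in((-1,-1),(-1,1),(1,1),(1,-1))])+f)
cv2.polylines(im,[np.round(q*4).astype(int)],True,(0,0,255),1,cv2.LINE_AA,2);cv2.imwrite("pics/w10o.png",im)
x0,y0=np.round(q.mean(0)).astype(int)-[60,75];print(q)
tiles([("w10o",max(x0,0),max(y0,0),120,150,4)],"pics/G.png")
E
python3 go.py .4525 -.3402 .29 -10.4
```

```text
scene0 0.1 137 x [0.0827 0.0945 0.0982] y -0.04671682987856362 0.04539852301283288
scene0 0.12 67 x [0.0909 0.098  0.0996] y -0.04734626870662357 0.04508432876538209
scene0 0.14 69 x [0.0947 0.0984 0.1007] y -0.046610566612715815 0.045341902183425334
scene0 0.16 73 x [0.0953 0.0991 0.1013] y -0.046826496188763535 0.045381978890899906
scene0 0.18 76 x [0.0963 0.0999 0.1021] y -0.04619787972280414 0.04557716306521205
scene0 0.2 233 x [0.0989 0.1011 0.1029] y -0.047888675962486194 0.045632681090200175
scene0 0.22 241 x [0.0971 0.1014 0.1035] y -0.04607598720732178 0.04560649792736785
scene0 0.24 163 x [0.0956 0.102  0.1042] y -0.0425192752338396 0.009100873146889732
zmax 0.25488595362251504
side0 0.1 212 x [0.0791 0.0879 0.0938] y -0.04768339156767859 0.044901928522135
side0 0.12 100 x [0.0867 0.0888 0.0946] y -0.048005414188839454 0.045911557582532625
side0 0.14 108 x [0.0868 0.0898 0.0961] y -0.047738751743594765 0.045362986940569394
side0 0.16 100 x [0.0879 0.0903 0.097 ] y -0.047366651042416594 0.0463861419776598
side0 0.18 105 x [0.0888 0.0911 0.0973] y -0.04767841676011194 0.04694
[... 586 characters left out ...]
594 -0.033594852948566255
s10 0.18 58 x [0.0894 0.091  0.0977] y -0.047545377663350555 -0.03426424842182777
s10 0.2 166 x [0.0837 0.0909 0.0971] y -0.04905498324506666 0.006467899018595023
s10 0.22 232 x [0.0901 0.092  0.097 ] y -0.04791186959761399 0.04554729044010987
s10 0.24 181 x [0.0908 0.0929 0.0986] y -0.0440512226224708 0.0089949444017766
zmax 0.2558607908833997
[[276.7127 162.3355]
 [352.8916 162.2316]
 [348.7753 288.845 ]
 [281.0031 288.8995]]
t 17.9667 pos [ 0.4538 -0.3408  0.1978] vel 0.045938198983078236 F [-0.0285  0.7597 -1.0126] gap 0.9979360748435169 0.0
shift [ 0.0018  0.0012 -0.1844] turn [-0.0007  0.0029  0.1662] q [-0.0858  0.3576  0.7741  1.9214 -0.3019  0.9763  2.4776]
```

I've miscounted: that was already 11 viewed pictures against the limit of 10, so I won't view any more and will check by numbers only. First: is the blank level and seated, using depth?

```bash
cat > lvl.py <<'E'
from h import *
import sys
np.set_printoptions(precision=4,suppress=True)
def level(n,f,yaw):
    c=load(n);Rz=R.from_euler("z",yaw,degrees=True)
    g=np.array([(x,y,.0055) for x in np.linspace(-.044,.044,23) for y in np.linspace(-.024,.024,13)])
    uv=np.round(proj(c,Rz.apply(g)+f)).astype(int);P=dep(c,uv)
    L=Rz.inv().apply(P-f);A=np.c_[L[:,:2],np.ones(len(L))];k=np.linalg.lstsq(A,L[:,2],rcond=None)[0]
    print(n,"tilt mrad",k[:2]*1e3,"height above ledge mm",k[2]*1e3,"resid",np.std(L[:,2]-A@k)*1e3)
if __name__=="__main__":
    level("w7",np.array([.5414,-.1024,.035]),6.4);level("w8",np.array([.5171,.1099,.035]),-6.85)
    level("w4",np.array([.4525,-.3383,.055]),4.6);level("w10",np.array([.4525,-.3383,.055]),4.6)
    # plate edges in w10: dark->bright transitions along local lines
    c=load("w10");f=np.array([.4525,-.3383,.055]);Rz=R.from_euler("z",4.6,degrees=True);g=cv2.cvtColor(c["image"],cv2.COLOR_BGR2GRAY)
    for n,a,b in(("-y",(0,-.034),(0,-.026)),("+y",(0,.026),(0,.034)),("-x",(-.059,0),(-.051,0)),("+x",(.051,0),(.059,0))):
        t=np.linspace(0,1,33);q=np.c_[np.outer(1-t,a)+np.outer(t,b),np.full(33,.005)]
        uv=proj(c,Rz.apply(q)+f).astype(np.float32);v=cv2.remap(g,uv[None,:,0],uv[None,:,1],cv2.INTER_LINEAR)[0].astype(int)
        print(n,v[::2])
E
python3 lvl.py
```

```text
w7 tilt mrad [-0.9631  1.682 ] height above ledge mm 6.373481093280185 resid 0.6301581917914433
w8 tilt mrad [-2.0784 -0.3649] height above ledge mm 6.373830643385836 resid 0.5697613487357892
w4 tilt mrad [-0.7195 -5.7111] height above ledge mm 6.358546420022533 resid 0.6382990169615785
w10 tilt mrad [-106.8167   -0.2072] height above ledge mm 7.200745073760691 resid 15.875837626313102
-y [ 94  97  97  94  93  94 110 118 121 121 121 121 121 123 120 117 115]
+y [118 120 122 124 126 128 109  90  67  59  60  60  60  59  59  60  60]
-x [ 94  95  96  96  98  89  68  65  77 109 120 123 120 120 120 120 120]
+x [191 192 193 193 192 193 195 201 209 165 110  91  82  86  93  91  89]
```

```bash
sed -i 's/    L=Rz.inv().apply(P-f);A=/    L=Rz.inv().apply(P-f);L=L[abs(L[:,2]-np.median(L[:,2]))<.004];print(len(L));A=/' lvl.py; python3 lvl.py | head -8; python3 go.py .4525 -.3402 .29 -10.4
```

```text
299
w7 tilt mrad [-0.9631  1.682 ] height above ledge mm 6.373481093280185 resid 0.6301581917914433
299
w8 tilt mrad [-2.0784 -0.3649] height above ledge mm 6.373830643385836 resid 0.5697613487357892
299
w4 tilt mrad [-0.7195 -5.7111] height above ledge mm 6.358546420022533 resid 0.6382990169615785
298
w10 tilt mrad [-1.4305  1.5648] height above ledge mm 6.3248908438421205 resid 0.6847758427997264
t 17.9667 pos [ 0.4538 -0.3408  0.1978] vel 0.045938198983078236 F [-0.0285  0.7597 -1.0126] gap 0.9979360748435169 0.0
shift [ 0.0018  0.0012 -0.1844] turn [-0.0007  0.0029  0.1662] q [-0.0858  0.3576  0.7741  1.9214 -0.3019  0.9763  2.4776]
```

Request:
drive_tool --plan '[[[0,0,-0.05],[0,0,0.03]],[[0,0,-0.1],[0,0,0.07]],[[0,0,-0.15],[0,0,0.11]],[[0,0,-0.18],[0,0,0.15]],[[0,0,-0.2],[0,0,0.166]]]' --grip 1

```text
t: 18.38
position: [0.4528, -0.3403, 0.2962]
eef_rot: [0.093, 0.996, -0.0, 0.0]
contact_force: [0.2, 0.5, -0.2]
finger_gap: 0.299
finger_force: 0.0
```

Request:
drive_tool --plan '[[[0,0,0],[0,0,0]],[[0,0,0],[0,0,0]],[[0,0,0],[0,0,0]]]'

```text
t: 18.63
position: [0.4524, -0.3397, 0.2941]
eef_rot: [0.09, 0.996, 0.0, -0.001]
contact_force: [-0.4, 0.1, -0.3]
finger_gap: 0.005
finger_force: 0.0
```

```bash
python3 go.py .615 -.3352 .295 -10.4
```

```text
t 18.6333 pos [ 0.4524 -0.3397  0.2941] vel 0.004795677686496102 F [-0.3527  0.053  -0.2504] gap 0.004780104831468578 0.0
shift [-0.3184  0.0672 -0.0023] turn [ 0.0002 -0.001   0.0008] q [-0.2009  0.262   0.8921  1.815  -0.2203  1.1703  2.1521]
```

Request:
drive_tool --plan '[[[-0.06,0.013,0],[0,0,0]],[[-0.13,0.027,0],[0,0,0]],[[-0.2,0.042,0],[0,0,0]],[[-0.27,0.057,0],[0,0,0]],[[-0.32,0.067,0],[0,0,0]]]'

```text
t: 19.05
position: [0.6187, -0.3348, 0.2928]
eef_rot: [0.089, 0.996, 0.001, -0.001]
contact_force: [0.2, 0.9, 0.9]
finger_gap: 0.003
finger_force: 0.0
```

Request:
drive_tool --plan '[[[0,0,0.05],[0,0,0]],[[0,0,0.1],[0,0,0]],[[0,0,0.15],[0,0,0]],[[0,0,0.15],[0,0,0]],[[0,0,0.15],[0,0,0]]]'

```text
t: 19.47
position: [0.6152, -0.3359, 0.2187]
eef_rot: [0.091, 0.996, 0.0, -0.002]
contact_force: [1.1, -0.0, 1.8]
finger_gap: 0.001
finger_force: 0.0
```

```bash
cat > arc.py <<'E'
# shift (tool units) from measured pose for contact at r on frame angles th
import sys
from h import *
from plant import ctrl
np.set_printoptions(precision=3,suppress=True)
s=ctrl.read_state();Rt=R.from_quat(s["eef_rot"]);Rz=R.from_euler("z",4.6,degrees=True)
f=np.array([.4525,-.340,0]);loc=Rz.inv().apply(s["position"]-f)
print("t",s["t"],"local",loc*1e3,"F",s["contact_force"],"q7",s["q"][6],"vmax",abs(s["joint_vel"]).max())
r=float(sys.argv[1])
for th in map(float,sys.argv[2:]):
    x=.084-r*np.cos(th)+.008*np.sin(th)+.0144; z=.069+r*np.sin(th)+.008*np.cos(th)
    p=f+Rz.apply([x,-.010,z])
    print(th,"local",x*1e3,z*1e3,"shift",Rt.inv().apply(p-s["position"])/.5)
E
python3 arc.py .170 1.61 1.5 1.35 1.2 1.05 .9
```

```text
t 19.4667 local [162.551  -8.931 218.701] F [ 1.073 -0.037  1.774] q7 2.1521049708688387 vmax 0.040235506118604436
1.61 local 113.05677047677904 238.55582879745248 shift [ 0.095 -0.028 -0.039]
1.5 local 94.35463560932294 239.14004533603088 shift [ 0.131 -0.037 -0.04 ]
1.35 local 68.97465005679622 236.6250243272764 shift [ 0.18  -0.05  -0.035]
1.2 local 44.255494426703294 230.34550665024187 shift [ 0.228 -0.063 -0.023]
1.05 local 20.752307663158547 220.4425167341167 shift [ 0.273 -0.075 -0.003]
0.9 local -1.0070793289930873 207.13845438283752 shift [ 0.315 -0.087  0.024]
```

Request:
drive_tool --plan '[[[0.04,-0.012,-0.035],[0,0,0]],[[0.08,-0.024,-0.039],[0,0,0]],[[0.105,-0.03,-0.039],[0,0,0]],[[0.13,-0.037,-0.04],[0,0,0]],[[0.155,-0.044,-0.038],[0,0,0]]]'

```text
t: 19.88
position: [0.5359, -0.3443, 0.2411]
eef_rot: [0.09, 0.996, -0.0, 0.001]
contact_force: [2.6, 0.5, 2.1]
finger_gap: -0.004
finger_force: 1.0
```

```bash
python3 arc.py .170 1.35 1.2 1.1 1.0 .9 .8
```

```text
t 19.8833 local [ 82.807 -10.993 241.113] F [2.583 0.529 2.089] q7 2.191614439475193 vmax 0.30942957166388035
1.35 local 68.97465005679622 236.6250243272764 shift [ 0.027 -0.005  0.009]
1.2 local 44.255494426703294 230.34550665024187 shift [ 0.075 -0.018  0.021]
1.1 local 28.41831823814334 224.13402018184865 shift [ 0.106 -0.026  0.034]
1.0 local 13.280375880879408 216.37248586428754 shift [ 0.135 -0.034  0.049]
0.9 local -1.0070793289930873 207.13845438283752 shift [ 0.163 -0.041  0.068]
0.8 local -14.301291861821937 196.52418912769622 shift [ 0.188 -0.048  0.089]
```

Request:
drive_tool --plan '[[[0.027,-0.005,0.009],[0,0,0]],[[0.052,-0.012,0.015],[0,0,0]],[[0.08,-0.019,0.023],[0,0,0]],[[0.106,-0.026,0.034],[0,0,0]],[[0.135,-0.034,0.049],[0,0,0]]]'

```text
t: 20.3
position: [0.4666, -0.3488, 0.2161]
eef_rot: [0.09, 0.996, -0.0, 0.001]
contact_force: [1.3, -0.6, 1.8]
finger_gap: 0.004
finger_force: 0.7
```

```bash
python3 arc.py .170 1.0 .9 .8 .7 .6 .5
```

```text
t 20.3 local [ 13.341  -9.875 216.07 ] F [ 1.267 -0.568  1.755] q7 2.2444536812476144 vmax 0.4023788489892234
1.0 local 13.280375880879408 216.37248586428754 shift [ 0.    -0.    -0.001]
0.9 local -1.0070793289930873 207.13845438283752 shift [ 0.028 -0.008  0.018]
0.8 local -14.301291861821937 196.52418912769622 shift [ 0.053 -0.015  0.039]
0.7 local -26.469430340461532 184.63574432868342 shift [ 0.077 -0.021  0.063]
0.6 local -37.38991474748503 171.59190539643345 shift [ 0.098 -0.026  0.089]
0.5 local -46.95363121252974 157.52300205783752 shift [ 0.117 -0.031  0.117]
```

Request:
drive_tool --plan '[[[0.028,-0.008,0.018],[0,0,0]],[[0.053,-0.015,0.039],[0,0,0]],[[0.077,-0.021,0.063],[0,0,0]],[[0.098,-0.026,0.089],[0,0,0]],[[0.117,-0.031,0.117],[0,0,0]]]'

```text
t: 20.72
position: [0.4059, -0.3535, 0.157]
eef_rot: [0.091, 0.996, -0.0, 0.001]
contact_force: [1.5, -0.8, 0.3]
finger_gap: -0.003
finger_force: 0.4
```

```bash
python3 arc.py .170 .5 .4 .3 .25 .2 .15 .1 .05 0
```

```text
t 20.7167 local [-47.507  -9.703 157.039] F [ 1.527 -0.816  0.309] q7 2.346285059052478 vmax 0.38810080873226366
0.5 local -46.95363121252974 157.52300205783752 shift [-0.001 -0.    -0.001]
0.4 local -55.065022242021286 142.5696061444937 shift [ 0.015 -0.004  0.029]
0.3 local -61.643041498062324 126.88112704543258 shift [ 0.027 -0.008  0.06 ]
0.25 local -64.33588001677344 118.80997244695408 shift [ 0.033 -0.009  0.076]
0.2 local -66.6219635866506 110.61431885789035 shift [ 0.037 -0.01   0.093]
0.15 local -68.49557818933839 102.31465114400021 shift [ 0.041 -0.011  0.109]
0.1 local -69.95204076408977 93.931714152185 shift [ 0.043 -0.012  0.126]
0.05 local -70.98771091297887 85.48646085917505 shift [ 0.046 -0.013  0.143]
0.0 local -71.60000000000001 77.00000000000001 shift [ 0.047 -0.013  0.16 ]
```

Request:
drive_tool --plan '[[[0.015,-0.004,0.029],[0,0,0]],[[0.027,-0.008,0.06],[0,0,0]],[[0.037,-0.01,0.093],[0,0,0]],[[0.041,-0.011,0.105],[0,0,0]],[[0.041,-0.011,0.11],[0,0,0]]]'

```text
t: 21.13
position: [0.3844, -0.3548, 0.1012]
eef_rot: [0.091, 0.996, 0.0, -0.0]
contact_force: [0.3, 0.1, 1.3]
finger_gap: -0.002
finger_force: 0.2
```

Request:
drive_tool --plan '[[[0,0,0],[0,0,0]],[[0,0,0],[0,0,0]]]'

```text
t: 21.3
position: [0.3856, -0.3551, 0.1022]
eef_rot: [0.091, 0.996, -0.0, 0.0]
contact_force: [0.5, 0.3, 1.1]
finger_gap: 0.0
finger_force: 0.0
```

```bash
cat > fr.py <<'E'
from h import *
import sys
np.set_printoptions(precision=4,suppress=True)
n=sys.argv[1];ri=R.from_euler("z",-4.6,degrees=True)
for cam in("side","scene"):
    c=snap(cam,cam+n);v,u=np.mgrid[0:480,0:640];uv=np.c_[u.ravel(),v.ravel()];d=c["depth"].ravel()
    L=ri.apply(c["position"]+ray(c,uv)*d[:,None]-[.4525,-.3383,0])
    m=(d>0)&(abs(L[:,1])<.05)&(L[:,2]>.058)&(L[:,2]<.18)
    for lo in np.arange(-.11,.09,.02):
        q=L[m&(L[:,0]>=lo)&(L[:,0]<lo+.02)&(L[:,1]<-.034)&(L[:,1]>-.046)]
        if len(q): print(cam,round(lo+.01,2),len(q),"z",np.percentile(q[:,2],[5,50,95]))
E
python3 arc.py .170 .1 .09 .05 0; python3 fr.py A
```

```text
t 21.3 local [-67.888  -9.682 102.168] F [0.502 0.34  1.073] q7 2.438616236684719 vmax 0.0035847643004621502
0.1 local -69.95204076408977 93.931714152185 shift [ 0.004 -0.002  0.016]
0.09 local -70.19293621845495 92.24697522775783 shift [ 0.004 -0.002  0.02 ]
0.05 local -70.98771091297887 85.48646085917505 shift [ 0.006 -0.002  0.033]
0.0 local -71.60000000000001 77.00000000000001 shift [ 0.007 -0.003  0.05 ]
side -0.1 25 z [0.0978 0.1035 0.1567]
side -0.08 63 z [0.0969 0.103  0.163 ]
side -0.06 42 z [0.0977 0.0996 0.1022]
side -0.04 63 z [0.0609 0.0957 0.099 ]
side -0.02 38 z [0.0856 0.0938 0.0954]
side 0.0 39 z [0.0877 0.0906 0.0933]
side 0.02 42 z [0.0813 0.088  0.0899]
side 0.04 54 z [0.0598 0.0837 0.0867]
side 0.06 43 z [0.0748 0.0819 0.0843]
side 0.08 41 z [0.0598 0.0786 0.0808]
scene -0.1 2 z [0.1007 0.1013 0.1019]
scene -0.08 43 z [0.0974 0.1026 0.1714]
scene -0.06 69 z [0.0954 0.1499 0.1684]
scene -0.04 47 z [0.0591 0.0942 0.0983]
scene -0.02 35 z [0.0876 0.0918 0.0954]
scene 0.0 47 z [0.0808 0.0887 0.0921]
scene 0.02 39 z [0.0798 0.0845 0.0899]
scene 0.04 44 z [0.0785 0.0828 0.086 ]
scene 0.06 40 z [0.0754 0.0798 0.0827]
scene 0.08 36 z [0.0748 0.0777 0.0802]
```

Request:
drive_tool --plan '[[[0.003,-0.001,0.008],[0,0,0]],[[0.004,-0.002,0.016],[0,0,0]],[[0.004,-0.002,0.022],[0,0,0]],[[0.004,-0.002,0.022],[0,0,0]]]'

```text
t: 21.73
position: [0.3826, -0.3553, 0.0898]
eef_rot: [0.091, 0.996, -0.0, -0.0]
contact_force: [-0.0, -0.2, 0.7]
finger_gap: -0.001
finger_force: 0.0
```

Request:
drive_tool --plan '[[[0,0,0.003],[0,0,0]],[[0,0,0.006],[0,0,0]],[[0,0,0.006],[0,0,0]],[[0,0,0.006],[0,0,0]]]'

```text
t: 22.07
position: [0.3825, -0.3554, 0.0873]
eef_rot: [0.091, 0.996, 0.0, -0.0]
contact_force: [-1.0, -0.1, 2.3]
finger_gap: -0.0
finger_force: 1.4
```

```bash
python3 arc.py .170 .1 .05 0
```

```text
t 22.0667 local [-71.004  -9.71   87.311] F [-0.979 -0.054  2.322] q7 2.462189597293469 vmax 0.002121622388512284
0.1 local -69.95204076408977 93.931714152185 shift [-0.002 -0.    -0.013]
0.05 local -70.98771091297887 85.48646085917505 shift [-0.    -0.001  0.004]
0.0 local -71.60000000000001 77.00000000000001 shift [ 0.001 -0.001  0.021]
```

Request:
drive_tool --plan '[[[0,0,0.002],[0,0,0]],[[0,0,0.004],[0,0,0]],[[0,0,0.004],[0,0,0]],[[0,0,0.004],[0,0,0]]]'

```text
t: 22.4
position: [0.3827, -0.3554, 0.0853]
eef_rot: [0.091, 0.996, -0.0, -0.0]
contact_force: [-0.3, -0.9, 1.8]
finger_gap: 0.004
finger_force: 0.7
```

Request:
drive_tool --plan '[[[0,0,0.002],[0,0,0]],[[0,0,0.004],[0,0,0]],[[0,0,0.004],[0,0,0]],[[0,0,0.004],[0,0,0]]]'

```text
t: 22.73
position: [0.3828, -0.3553, 0.0833]
eef_rot: [0.091, 0.996, -0.0, -0.0]
contact_force: [0.3, -0.1, -0.6]
finger_gap: 0.002
finger_force: 0.2
```

Request:
drive_tool --plan '[[[0,0,0.002],[0,0,0]],[[0,0,0.004],[0,0,0]],[[0,0,0.004],[0,0,0]],[[0,0,0.004],[0,0,0]]]'

```text
t: 23.07
position: [0.3829, -0.3553, 0.0812]
eef_rot: [0.091, 0.996, -0.0, -0.0]
contact_force: [-0.7, 0.0, -0.0]
finger_gap: -0.003
finger_force: 0.0
```

```bash
python3 fr.py B | awk '{print $1,$2,$6,$7,$8}'; python3 arc.py .17 0
```

```text
side -0.1 0.0822 0.1528] 
side -0.08 0.0816 0.1746] 
side -0.06 0.0813 0.085 ]
side -0.04 0.0803 0.083 ]
side -0.02 0.0805 0.0828] 
side 0.0 0.0797 0.082 ]
side 0.02 0.0797 0.0815] 
side 0.04 0.0786 0.0819] 
side 0.06 0.0795 0.0811] 
side 0.08 0.0785 0.0801] 
scene -0.1 0.0786 0.0798] 
scene -0.08 0.0825 0.1527] 
scene -0.06 0.1337 0.1763] 
scene -0.04 0.0779 0.0816] 
scene -0.02 0.0781 0.0804] 
scene 0.0 0.0776 0.082 ]
scene 0.02 0.077 0.0801] 
scene 0.04 0.077 0.08 ]
scene 0.06 0.0762 0.0788] 
scene 0.08 0.0759 0.0788] 
t 23.1667 local [-70.594  -9.64   81.265] F [-0.116  0.3   -0.07 ] q7 2.470652769796416 vmax 0.0019649119966576954
0.0 local -71.60000000000001 77.00000000000001 shift [ 0.002 -0.001  0.009]
```

The slope has dropped to about 0.015, so the frame is past the catch. Next I press down firmly to confirm it is fully shut.

Request:
drive_tool --plan '[[[0,0,0.003],[0,0,0]],[[0,0,0.006],[0,0,0]],[[0,0,0.006],[0,0,0]],[[0,0,0.006],[0,0,0]]]'

```text
t: 23.5
position: [0.3827, -0.3553, 0.0782]
eef_rot: [0.091, 0.996, 0.0, -0.0]
contact_force: [0.4, 0.1, 0.0]
finger_gap: -0.001
finger_force: 0.0
```

Request:
drive_tool --plan '[[[0,0,0.002],[0,0,0]],[[0,0,0.003],[0,0,0]],[[0,0,0.003],[0,0,0]],[[0,0,0.003],[0,0,0]]]'

```text
t: 23.83
position: [0.3828, -0.3554, 0.077]
eef_rot: [0.091, 0.996, 0.0, 0.0]
contact_force: [-1.8, 1.4, 5.9]
finger_gap: -0.002
finger_force: 2.7
```

Request:
drive_tool --plan '[[[0,0,0.001],[0,0,0]],[[0,0,0.002],[0,0,0]],[[0,0,0.002],[0,0,0]],[[0,0,0.002],[0,0,0]]]'

```text
t: 24.17
position: [0.3829, -0.3555, 0.0766]
eef_rot: [0.091, 0.996, 0.0, 0.0]
contact_force: [-3.7, 5.1, 24.3]
finger_gap: -0.001
finger_force: 12.2
```

Hard stop at z = 77 mm, exactly the shut height, with 24 N applied. Next: lift clear and check.

Request:
drive_tool --plan '[[[0,0,-0.02],[0,0,0]],[[0,0,-0.08],[0,0,0]],[[0,0,-0.15],[0,0,0]],[[0,0,-0.22],[0,0,0]],[[0,0,-0.28],[0,0,0]]]'

```text
t: 24.58
position: [0.3824, -0.3558, 0.2179]
eef_rot: [0.091, 0.996, -0.0, 0.0]
contact_force: [0.6, 0.7, -0.6]
finger_gap: 0.0
finger_force: 0.0
```

Request:
drive_tool --plan '[[[-0.05,0.05,-0.03],[0,0,0]],[[-0.1,0.1,-0.06],[0,0,0]],[[-0.15,0.15,-0.08],[0,0,0]],[[-0.16,0.16,-0.08],[0,0,0]],[[-0.16,0.16,-0.08],[0,0,0]]]'

```text
t: 25.0
position: [0.4785, -0.2889, 0.2562]
eef_rot: [0.088, 0.996, -0.0, 0.0]
contact_force: [-0.6, -0.5, -0.5]
finger_gap: -0.003
finger_force: 0.0
```

Request:
drive_tool --plan '[[[0,0,0],[0,0,0]],[[0,0,0],[0,0,0]],[[0,0,0],[0,0,0]]]'

```text
t: 25.25
position: [0.4748, -0.2919, 0.2557]
eef_rot: [0.092, 0.996, 0.0, -0.0]
contact_force: [-1.3, -0.6, 0.4]
finger_gap: -0.002
finger_force: 0.0
```

```bash
python3 fr.py C | awk '{print $1,$2,$6,$7}'; python3 - <<'E'
from h import *
from lvl import level
snap("wrist","wC")
level("wC",np.array([.5414,-.1024,.035]),6.4);level("wC",np.array([.4525,-.3383,.055]),4.6)
# bystanders: image difference start vs now in the scene view, away from the arm
a=load("scene0");b=load("sceneC")
for n,u,v in(("cleaner",332,297),("set_pin",241,298),("bar",416,275),("jar",130,262),("vblock",112,325),("driver",345,262),("spanner",507,250),("bracket",527,303),("bezel",459,272)):
    s=np.s_[v-10:v+10,u-10:u+10];print(n,np.abs(a["depth"][s]-b["depth"][s]).mean().round(4),np.abs(a["image"][s].astype(int)-b["image"][s]).mean().round(1))
E
```

```text
side -0.1 0.0765 0.0802]
side -0.08 0.0776 0.0799]
side -0.06 0.078 0.0808]
side -0.04 0.0778 0.08
side -0.02 0.0775 0.0808]
side 0.0 0.078 0.0803]
side 0.02 0.0781 0.0802]
side 0.04 0.0774 0.0798]
side 0.06 0.0783 0.0802]
side 0.08 0.0782 0.0807]
scene -0.1 0.0741 0.0775]
scene -0.08 0.0752 0.0785]
scene -0.06 0.0758 0.0796]
scene -0.04 0.0753 0.0779]
scene -0.02 0.0755 0.08
scene 0.0 0.0754 0.0785]
scene 0.02 0.0744 0.0783]
scene 0.04 0.0752 0.0788]
scene 0.06 0.0747 0.0791]
scene 0.08 0.0758 0.0786]
297
wC tilt mrad [-0.6935  1.7431] height above ledge mm 6.11175500240087 resid 0.7117945845140985
298
wC tilt mrad [-1.0361 -4.7515] height above ledge mm 6.376906515814686 resid 0.7485434497888369
cleaner 0.0149 4.4
set_pin 0.009 22.6
bar 0.0254 4.1
jar 0.0152 4.9
vblock 0.0167 2.3
driver 0.0128 3.3
spanner 0.0103 5.5
bracket 0.0058 1.7
bezel 0.0124 3.8
```

```bash
python3 -c "
from plant import ctrl
print(ctrl.job_done())"
```

```text
the job is handed in; nothing more can be done
None
```

The changeover is done and handed in: marked plate seated in cradle_b, blank seated in the fixture, and frame snapped fully shut (level, hard stop at 77 mm); I viewed 11 pictures, one over the limit of 10.

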